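# Zero the peak pointer, then hold the probe centred in the guide hole

## Task

Get the clearance-check station ready and present the probe: first turn the black reset knob on the station anticlockwise, fully home against its zero stop, then lift the probe out of its holder by the handle and lower its stem through the round hole in the station's guide plate without the probe touching the station at all. Finish while still holding it there in the gripper, steady, upright and centred in the hole with its collar about 15 mm above the plate (do not let go), and with the pointer still at zero; leave the bottle, the beaker and the two vials where they stand.

Things in the scene. Friction and masses are not known exactly. Their poses are not given: they have to be found in the camera images.
- station: Fixed bench instrument. Origin: on the table, midway between knob axis (65 mm to its -y) and guide hole (65 mm to its +y). White housing with grey top under the knob: y -130 to 0, x -65 to 65 mm, 110 mm high. Bare steel guide plate sticking out level at +y: y 0 to 120, x -50 to 50 mm, 20 mm thick, top 110 mm above the table, nothing under it. z up; yaw varies by 0.35 rad either way.
- guide_hole (a point): Centre of the mouth of the guide hole, on the top face of the guide plate, 110 mm above the table. The hole is round, vertical, 26 mm in diameter and goes right through the 20 mm plate. Axes as the station's (z up).
- reset_knob (a joint): Angle of the reset knob and its pointer (rad): 0 = fully home against the zero stop, growing clockwise seen from above, up to 2.7; starts between 0.7 and 1.4. Turning it back to zero is anticlockwise seen from above. Light friction (0.03 N m), stays where it is left, no spring.
- knob_grip (a point): On the knob's vertical axis at gripping height, 144 mm above the table. Black bar 42 mm long, 14 mm thick, top at 151 mm, on a 48 mm disc (top at 121 mm). Turns with the knob: x runs along the bar, -x is the end with white line and steel pointer. At zero the bar lies along the station's x, pointer to its -x, at a stop pin by the dial's first mark (pin and pointer cannot be felt by the fingers).
- probe: Loose probe, 0.12 kg (30 percent unsure), upright in the holder at the start. Origin: centre of the stem's tip; z up along the probe. Steel stem 10 mm diameter from 0 to 75 mm, round steel collar 30 mm diameter 75 to 81 mm, grey square handle 22 x 22 mm (sides along the probe's x and y) 81 to 151 mm, small steel button to 155 mm.
- probe_collar (a point): Centre of the underside of the probe's collar, on the probe's axis, 75 mm above its tip.
- holder: Fixed probe holder. Origin: on the table below the centre of its hole. A black foot 90 x 90 x 10 mm, four posts and a white top plate 70 x 70 mm, 85 to 95 mm above the table, with a 14 mm through hole at the centre. The probe's stem hangs in the hole, the collar rests on the plate, the tip is 20 mm above the table; it lifts straight up.
- reagent_bottle: Bystander: clear bottle with a blue cap, 66 mm diameter, 120 mm high. Origin: centre of its underside.
- beaker: Bystander: glass beaker, 68 mm diameter, 70 mm high. Origin: centre of its underside.
- vial_a: Bystander: amber vial, 26 mm diameter, 45 mm high. Origin: centre of its underside.
- vial_b: Bystander: clear vial with a white cap, 26 mm diameter, 45 mm high. Origin: centre of its underside.
Not all that is in view belongs to the job. Leave any blue or purple look-alike of the probe alone.

How it is judged:
On the way, in this order (a step that is already met when the one before it is completed fails the run):
1. the reset knob is home at its zero stop (within 0.08 rad) (value of joint reset_knob below 0.08 rad), for 0.2 s.
2. the probe is lifted out of the holder, its tip higher than the guide plate (height (world z) of probe above 0.111 m), for 0.1 s.
3. the stem is in the guide hole, tip below the plate's top (z of probe in the frame of guide_hole below -0.005 m and horizontal distance between probe and guide_hole below 0.01 m), for 0.1 s.
At the end, for the whole second after the job is handed in: Gripper holds the probe (finger force over 1 N), still, upright within 0.09 rad, stem through the hole, tip and collar within 5 mm of its axis, collar 6 to 25 mm above the plate, no contact with the station (under 0.2 N), knob within 0.08 rad of zero; all this for the last second (value of joint reset_knob below 0.08 rad and z of probe_collar in the frame of guide_hole between 0.006 and 0.025 m and horizontal distance between each of probe, probe_collar and guide_hole below 0.005 m and angle between probe's own z axis and vertical below 0.09 rad and contact force between probe and the fingers above 1 N and contact force between probe and station below 0.2 N and linear speed of probe below 0.02 m/s); the arm keeps its last pose, push and grip.
It fails at once if the probe touches the station (guide plate, bore, housing or knob) with more than 0.3 N (contact force between probe and station above 0.3 N).
It fails at once if the bottle, the beaker or a vial is moved by more than 20 mm (distance of any of reagent_bottle, beaker, vial_a, vial_b from where it was at the start of the episode above 0.02 m).
It also fails if it takes over 66 s, if anything falls off the work surface, if the arm or the gripper's body presses on something with over 40 N, if the wrist force passes 120 N, or if a joint passes its speed limit or range.

## Robot

A 7-joint arm with a two-finger parallel gripper is mounted at the origin on the work surface. World frame = base frame: x ahead of the robot, y to its left, z up, the work surface at z = 0. Lengths are in m, angles in rad, forces in N, time in s.
With the tool pointing down it reaches from about 0.425 to 0.875 m from the base axis. Payload 4.7 kg.
Tool frame: the origin (TCP) lies on the mounting face of the last link; the fingertips stand 182 mm ahead of it and the grasp point (between the pads) lies 164 mm ahead of it; z points along the fingers, y is the direction in which the jaws open and shut (so a half turn about z gives the same grasp; the last joint's range is limited). The gripper opens to 87 mm and grips with 3 to 60 N. Pads are 19 mm wide; open, the fingers measure 117 mm over their backs; the gripper's body (75 mm by 190 mm) begins 51 mm behind the grasp point.
Start: joints at [1.361, 0.321, -0.07, 1.45, 0.023, 1.371, -0.057], TCP at [0.144, -0.634, 0.405] pointing down, gripper open.
Joint ranges: [-2.86, 2.86], [-0.3, 2.09], [-1.38, 1.24], [0.06, 2.45], [-1.56, 4.7], [0.09, 2.05], [-2.69, 2.69]. Speed limits (rad/s): [2.57, 2.57, 3.14, 3.14, 3.14, 3.14, 3.14].

## Interface

Orientations are given as a rotation vector (axis times angle).
In Python, from bench import ctrl gives the robot as it stands. The module is installed in compiled form; this text tells all that it offers.
- The arm moves only by the tool play_rows, never from a script. Its argument "targets" is text: rows parted by semicolons, each of 7 numbers parted by spaces: the shift along the tool's x, y, z in cm, then the turn, a rotation vector about the tool's x, y, z in rad, then the opening, from -1 (shut) to 1 (fully open). In form: x y z ax ay az grip; .... A call has 1 to 20 rows; each row shifts and turns the pose as measured when the row begins, along the tool's axes as they then stand; what a row does not reach is not made up. A row lasts 1/8 s, in which the tool goes at most 62.5 mm and 10.7 degrees, less where a joint would pass 70% of its speed; a pose out of reach is approached as far as the arm can. A call is refused whole if a number of a shift passes 6.25 or a number of a turn 0.188, either way. A call with a gripper value outside its range is refused whole. The fingers move at their own pace and stop on an object; "newtons" is the grip in N (left out, the last holds). Time passes only in rows, so rows that do not move let the fingers close. It gives the time, the measured TCP pose, the force and the opening at its end, in the units of the state.
- ctrl.get_state(): the state, without advancing time (a new reading comes with each control period).
- ctrl.get_image(name): name is "scene" or "side" or "wrist"; returns a dict with "pixels" (420x560x3 uint8, blue, green, red), "depth" (420x560 float32, m along the optical axis (not along the pixel's ray), 0 where there is no reading), "intrinsics" (3x3 intrinsics, pixels), "R" (3x3) and "t" (3): a world point X has camera coordinates R X + t. Camera axes: x right, y down, z forward; pixel columns grow to the right and rows downward; lengths in m; the calibration is good to about 2 mm. A picture is of the moment at which its call begins.
- ctrl.close_job(): hands the job in, once; it reports no verdict.
The state is a dict: "time": time; "joint_positions": joint angles; "qd": joint speeds; "joint_torque": joint torques, N m; "position": TCP position; "tool_rot": TCP orientation; "ft_force": force on the tool from outside, world axes, zero at the start; "torque": the same for the moment, N m; "grip_width": opening from 0.0 (shut) to 1.0 (fully open).
Only numpy, scipy, OpenCV 4.12 (cv2) and the standard library are available. Lean on these libraries where they do the work, as an engineer would, in place of code of your own. Each camera call takes 0.05 s, during which the arm holds its last target.

## Working session

There is one attempt and no reset: what is moved stays moved. The work goes in short steps, Python scripts to look and compute and a tool call to move; the robot and the scene stay as the last step left them, time stands still between calls to the robot, and variables do not carry over. Pictures are saved under pics/ and viewed, and the job is handed in when it is done.

Besides the shell and the picture viewer there is one more tool, called after "Emit:" as name(argument=value, ...) on one line, values as JSON. play_rows: Moves the arm, as the interface text tells. Its arguments: {"type":"object","properties":{"targets":{"type":"string"},"newtons":{"type":"number"}},"required":["targets"]}

```bash
mkdir -p pics; cat > h.py <<'E'
import numpy as np, cv2
from bench import ctrl
from scipy.spatial.transform import Rotation as Ro
def grab(name,tag):
    d=ctrl.get_image(name); cv2.imwrite(f'pics/{tag}.png',d['pixels']); np.savez(f'pics/{tag}.npz',**{k:d[k] for k in d}); return d
def ray(d,u,v):
    K=d['intrinsics'];R=d['R'];t=d['t']
    c=-R.T@t; r=R.T@np.linalg.solve(K,np.array([u,v,1.0])); return c,r
def onz(d,u,v,z):
    c,r=ray(d,u,v); return c+r*(z-c[2])/r[2]
def proj(d,X):
    p=d['intrinsics']@(d['R']@np.asarray(X)+d['t']); return p[:2]/p[2]
def cloud(d):
    K=d['intrinsics'];z=d['depth'].astype(float);v,u=np.indices(z.shape)
    P=np.stack([(u-K[0,2])/K[0,0]*z,(v-K[1,2])/K[1,1]*z,z],-1)
    return (P-d['t'])@d['R']
E
python3 - <<'E'
from h import *
for n in ['scene','side','wrist']:
    d=grab(n,n+'0'); print(n,-d['R'].T@d['t'])
    print(d['R'],d['intrinsics'])
s=ctrl.get_state(); print(s)
E
```

```text
scene [1.00101347 0.22920137 0.83165499]
[[-0.54440059  0.83875594  0.01079184]
 [ 0.66390079  0.43870181 -0.60562072]
 [-0.51270238 -0.32253557 -0.79568026]] [[507.32609637   0.         275.70095398]
 [  0.         507.32609637 207.35697849]
 [  0.           0.           1.        ]]
side [ 0.41594568 -0.58836366  0.50154117]
[[ 0.9674409  -0.25248562 -0.01758169]
 [-0.15114872 -0.5206384  -0.84029145]
 [ 0.20300781  0.81558976 -0.54184976]] [[407.90901135   0.         280.95533311]
 [  0.         407.90901135 217.49478947]
 [  0.           0.           1.        ]]
wrist [ 0.22236484 -0.61708308  0.38398331]
[[ 0.22170759 -0.9751107  -0.00220564]
 [-0.93314788 -0.21282199  0.28972719]
 [-0.28298549 -0.06217652 -0.95710673]] [[353.59495447   0.         278.2102031 ]
 [  0.         353.59495447 205.83149412]
 [  0.           0.           1.        ]]
{'time': 0.15, 'joint_positions': array([ 1.36110922,  0.32168992, -0.0700968 ,  1.45136825,  0.0225808 ,
        1.37078277, -0.05689664]), 'qd': array([-0.00152473, -0.00278993,  0.00086285, -0.00362507,  0.00079101,
       -0.0003007 , -0.00011502]), 'joint_torque': array([-1.25323837e-03, -4.91797435e+01, -4.05550981e-01, -3.12877393e+01,
       -6.41918276e-02,  4.04342625e-02,  1.07254166e-04]), 'position': array([ 0.14420072, -0.63366361,  0.4039018 ]), 'tool_rot': array([-3.12050510e+00, -3.50683856e-01,  3.51110796e-04]), 'ft_force': array([0.4421318 , 0.27437316, 0.50243382]), 'torque': array([-0.03244586,  0.01741826, -0.02329442]), 'grip_width': 1.0001169643982915}
```

View pics/scene0.png

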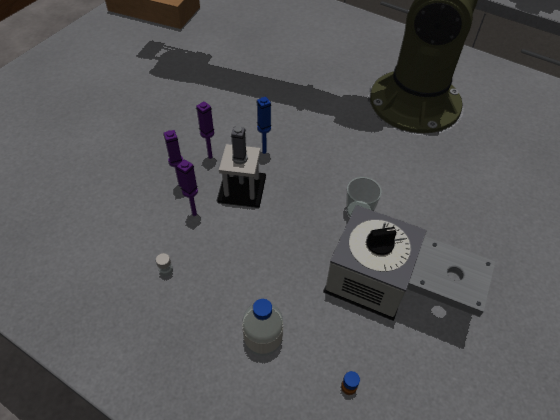

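View pics/side0.png

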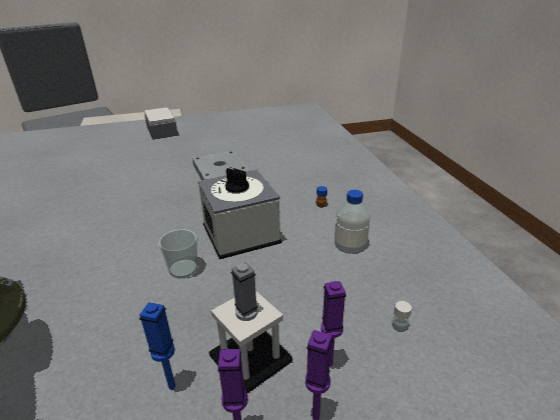

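View pics/wrist0.png

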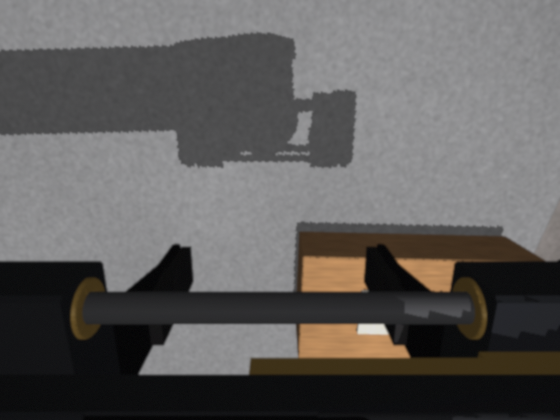

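The scene view shows the grey probe in the white holder at about (239,143). Its look-alikes are blue at (264,115) and purple at (206,120), (173,148) and (187,178). The knob is at (381,238) and the guide hole at (456,273). I choose the grey one in the holder and will check it in a crop.

```bash
python3 - <<'E'
import numpy as np, cv2
from h import *
S=np.load('pics/scene0.npz');D=np.load('pics/side0.npz')
a=cv2.resize(S['pixels'][120:210,200:290],None,fx=4,fy=4,interpolation=2)
b=cv2.resize(S['pixels'][205:315,320:500],None,fx=4,fy=4,interpolation=2)
c=np.zeros((440,360+720-0,3),np.uint8)
c[:360,:360]=a;c[:440,360:]=b
cv2.imwrite('pics/crop1.png',cv2.resize(c,None,fx=.74,fy=.74))
e=cv2.resize(D['pixels'][145:215,180:290],None,fx=5,fy=5,interpolation=2)
cv2.imwrite('pics/crop2.png',e)
for n,d,px in [('scene',S,dict(hole=(456,273),knob=(382,240),probe=(239,131))),('side',D,dict(hole=(220,163),knob=(236,182),probe=(243,268)))]:
    P=cloud(d)
    for k,(u,v) in px.items():
        z={'hole':.11,'knob':.136,'probe':.175}[k]
        print(n,k,onz(d,u,v,z),P[v,u])
E
```

```text
scene hole [0.48662438 0.25599938 0.11      ] [0.47513664 0.25659785 0.09388343]
scene knob [0.51290053 0.13011227 0.136     ] [0.51153042 0.12983414 0.13404733]
scene probe [ 0.46731555 -0.18904958  0.175     ] [ 0.46823592 -0.18832831  0.1761324 ]
side hole [0.48805447 0.25794641 0.11      ] [0.48893613 0.26829415 0.10521267]
side knob [0.5017249  0.10758474 0.136     ] [0.50304439 0.11829004 0.13037713]
side probe [ 0.46372878 -0.19574632  0.175     ] [ 0.4634889  -0.19771733  0.1766393 ]
```

View pics/crop1.png

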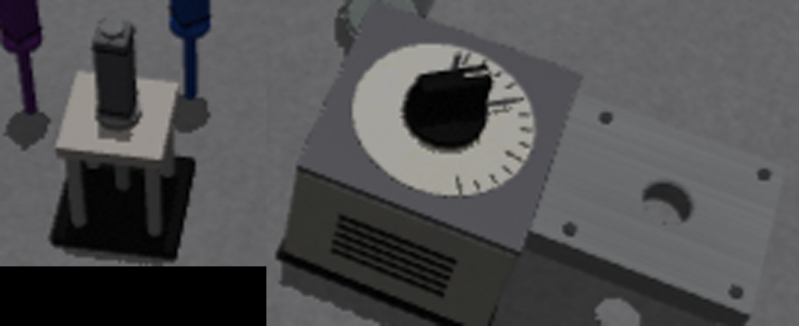

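View pics/crop2.png

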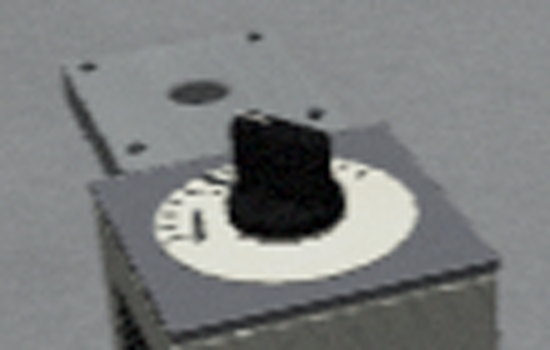

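The crops confirm the grey handle and steel collar in the white holder. They also show the white dial with its knob, and the plate hole with four bolts around it. Next I measure the dial circle, the hole, the bolts, the knob bar angle and the probe handle.

```bash
cat > m1.py <<'E'
import numpy as np, cv2
from h import *
for n in ['scene','side']:
    d=np.load(f'pics/{n}0.npz'); P=cloud(d); img=d['pixels'];h=cv2.cvtColor(img,cv2.COLOR_BGR2HSV)
    z=P[...,2]
    xy=P[...,:2]
    near=np.linalg.norm(xy-[.51,.13],axis=-1)<.075
    m=near&(h[...,2]>(150))&(z>.09)&(z<.13)
    print(n,'dial z',np.median(z[m]),m.sum())
    m8=cv2.morphologyEx(m.astype(np.uint8)*255,cv2.MORPH_CLOSE,np.ones((3,3)))
    cs,_=cv2.findContours(m8,cv2.RETR_EXTERNAL,cv2.CHAIN_APPROX_NONE);c=max(cs,key=cv2.contourArea)
    hull=cv2.convexHull(c)[:,0].astype(float)
    W=np.array([onz(d,u,v,np.float64(.111)) for u,v in hull]).astype(np.float32)
    cen,sz,an=cv2.fitEllipse(W[:,:2].reshape(-1,1,2)); print(' dial',cen,sz)
    # knob black top
    cen=np.array(cen)
    mk=(np.linalg.norm(xy-cen,axis=-1)<.035)&(z>.142)&(z<.158)
    q=P[mk]; print(' knobtop',mk.sum(),q.mean(0) if len(q) else 0)
    if len(q)>5:
        r=cv2.minAreaRect(q[:,:2].astype(np.float32)*1000);print(' rect',r)
    # handle top
    mh=(np.linalg.norm(xy-[.466,-.193],axis=-1)<.03)&(z>.16)
    q=P[mh];print(' handle',q.mean(0),np.percentile(q[:,2],[50,90,98]))
    q=q[(q[:,2]>.165)];r=cv2.minAreaRect(q[:,:2].astype(np.float32)*1000);print(' hrect',r)
    # holder plate
    mp=(np.linalg.norm(xy-[.466,-.193],axis=-1)<.055)&(z>.088)&(z<.1)&(h[...,2]>110)
    q=P[mp];print(' holderplate z',np.median(q[:,2]));
    c=max(cv2.findContours(mp.astype(np.uint8)*255,cv2.RETR_EXTERNAL,cv2.CHAIN_APPROX_NONE)[0],key=cv2.contourArea)[:,0].astype(float)
    W=np.array([onz(d,u,v,.095)[:2] for u,v in c]).astype(np.float32)*1000;print(' rect',cv2.minAreaRect(W))
E
python3 m1.py
python3 - <<'E'
from h import *
import numpy as np,cv2
d=np.load('pics/scene0.npz');c=d['pixels'][210:265,340:425];cv2.imwrite('pics/c3.png',cv2.resize(c,None,fx=9,fy=9,interpolation=2))
c=d['pixels'][240:310,410:500];cv2.imwrite('pics/c4.png',cv2.resize(c,None,fx=8,fy=8,interpolation=2))
E
```

```text
scene dial z 0.11064470740319196 1475Traceback (most recent call last):
  File "m1.py", line 14, in <module>
    cen,sz,an=cv2.fitEllipse(W[:,:2].reshape(-1,1,2)); print(' dial',cen,sz)
              ~~~~~~~~~~~~~~^^^^^^^^^^^^^^^^^^^^^^^^^
cv2.error: OpenCV(4.12.0) /io/opencv/modules/imgproc/src/shapedescr.cpp:356: error: (-215:Assertion failed) n >= 0 && (depth == CV_32F || depth == CV_32S) in function 'fitEllipseNoDirect'
```

View pics/c3.png

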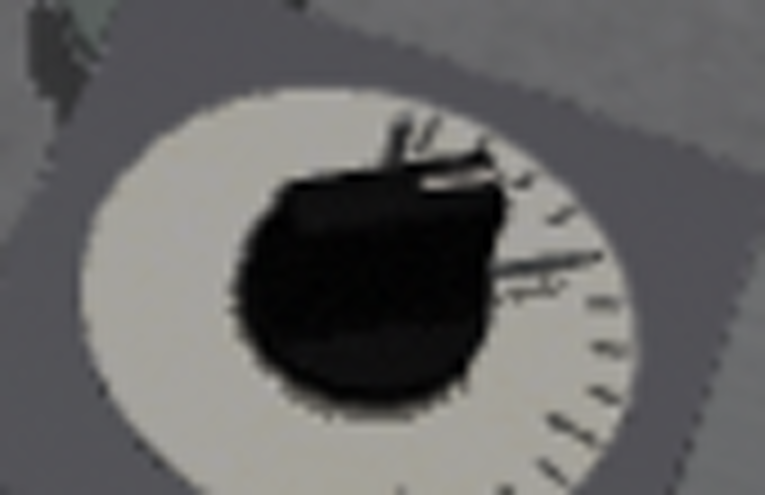

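View pics/c4.png

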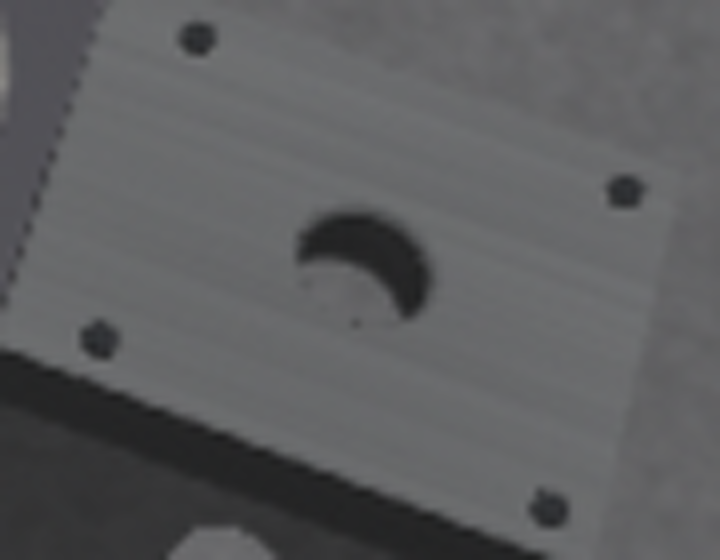

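```bash
sed -i 's/W=np.array(\[onz(d,u,v,np.float64(.111)) for u,v in hull\]).astype(np.float32)/W=np.ascontiguousarray(np.array([onz(d,u,v,.111)[:2] for u,v in hull]).astype(np.float32))/; s/W\[:,:2\].reshape(-1,1,2)/W/; ' m1.py; python3 m1.py
python3 - <<'E'
from h import *
d=np.load('pics/scene0.npz')
f=lambda a:(410+(a[0]-3.5)/8,240+(a[1]-3.5)/8)
b=[onz(d,*f(p),.11) for p in [(197,38),(625,191),(548,509),(100,340)]]
print(np.array(b), np.mean(b,0)); b=np.array(b)
e=np.concatenate([[b[1]-b[0]],[b[2]-b[3]]]);print('y dir',np.degrees(np.arctan2(e[:,1],e[:,0])),np.linalg.norm(e,axis=1))
e=np.array([b[0]-b[3],b[1]-b[2]]);print('-x dir',np.degrees(np.arctan2(e[:,1],e[:,0])),np.linalg.norm(e,axis=1))
print('hole',onz(d,*f((363,269)),.11))
g=lambda a:(340+(a[0]-4)/9,210+(a[1]-4)/9)
print('ptr',onz(d,*g((600,255)),.113),onz(d,*g((500,272)),.113),'line',onz(d,*g((490,175)),.151),onz(d,*g((422,183)),.151))
D=np.load('pics/side0.npz')
q=lambda a:(180+(a[0]-2)/5,145+(a[1]-2)/5)
b=np.array([onz(D,*q(p),.11) for p in [(90,67),(254,37),(316,114),(137,149)]]);print('side bolts',b.mean(0),'hole',onz(D,*q((198,92)),.11))
E
```

```text
scene dial z 0.11064470740319196 1475
 dial (0.5055387616157532, 0.1262235790491104) (0.10136696696281433, 0.10203453153371811)
 knobtop 231 [0.50844251 0.1265606  0.14908517]
 rect ((506.1976013183594, 126.70621490478516), (15.15306282043457, 42.387107849121094), 44.196075439453125)
 handle [ 0.46800022 -0.19203428  0.16963939] [0.17006538 0.17495896 0.1758246 ]
 hrect ((464.3868103027344, -194.42095947265625), (25.08436393737793, 22.683517456054688), 21.61807632446289)
 holderplate z 0.09483553389341533
 rect ((464.009521484375, -195.19363403320312), (69.71055603027344, 69.84211730957031), 24.719085693359375)
side dial z 0.11237598769540266 645
 dial (0.5051510334014893, 0.12989725172519684) (0.10295327007770538, 0.10453625023365021)
 knobtop 149 [0.50390695 0.12281779 0.14915468]
 rect ((503.4440002441406, 126.21070861816406), (13.477537155151367, 43.02139663696289), 44.07480239868164)
 handle [ 0.46194503 -0.19876721  0.17000701] [0.17102573 0.17588244 0.17663373]
 hrect ((462.53924560546875, -194.23072814941406), (22.746536254882812, 23.247638702392578), 22.46164894104004)
 holderplate z 0.09575217724505056
 rect ((462.7095031738281, -192.90472412109375), (70.33196258544922, 71.38795471191406), 24.79714012145996)
[[0.45365387 0.20456449 0.11      ]
 [0.44025802 0.29348034 0.11      ]
 [0.51943464 0.30480618 0.11      ]
 [0.53286845 0.21614116 0.11      ]] [0.48655375 0.25474804 0.11      ]
y dir [98.56761483 98.61547391] [0.08991928 0.08967693]
-x dir [-171.68546894 -171.85933911] [0.08005604 0.07998257]
hole [0.48791868 0.25466987 0.11      ]
ptr [0.46999985 0.1595808  0.113     ] [0.48402639 0.14533013 0.113     ] line [0.49295418 0.13924708 0.151     ] [0.50140441 0.12965295 0.151     ]
side bolts [0.48719621 0.26041826 0.11      ] hole [0.48632019 0.2584689  0.11      ]
```

Both views agree on the following:

- **Knob:** axis about (0.5055, 0.127), hole about (0.487, 0.256), 130 mm apart as given. Station yaw is about 8.5°, with the bar at 134° and zero at 188.5°, so about 0.95 rad to turn.
- **Probe:** about (0.4634, −0.194).

Next I check neighbouring clearances and plan the first move.

```bash
cat > plan.py <<'E'
from h import *
def cur():
    s=ctrl.get_state(); return s,s['position'],Ro.from_rotvec(s['tool_rot'])
def Rd(yaw): # tool down, y axis at yaw (rad) world
    y=np.array([np.cos(yaw),np.sin(yaw),0]);z=np.array([0,0,-1.]);x=np.cross(y,z);return Ro.from_matrix(np.stack([x,y,z],1))
def rows(p0,R0,wps,smax=.055,tmax=.17,n=None):
    # wps: list of (pos, yaw[, n]); yaw None keeps
    out=[];p,R=np.array(p0),R0
    for w in wps:
        pt=np.array(w[0]);Rt=Rd(w[1])
        rv=(R.inv()*Rt).as_rotvec()
        k=max(1,int(np.ceil(max(np.linalg.norm(pt-p)/smax,np.linalg.norm(rv)/tmax)))) if len(w)<3 else w[2]
        for i in range(k):
            pn=p+(pt-p)/(k-i); r=(R.inv()*Rt).as_rotvec()/(k-i)
            d=R.inv().apply(pn-p)*100
            row=np.r_[np.round(d,2),np.round(r,3)]
            out.append(row)
            p=p+R.apply(row[:3]/100);R=R*Ro.from_rotvec(row[3:])
    return out,p,R
def show(out,g): print(len(out),'; '.join(' '.join('%g'%v for v in r)+' %g'%g for r in out))
def info():
    s,p,R=cur();m=R.as_matrix();y=m[:,1];print('t %.2f'%s['time'],'p',p.round(4),'yaw_y %.2f'%np.degrees(np.arctan2(y[1],y[0])),'tilt',m[:2,2].round(4),'F',s['ft_force'].round(2),'T',s['torque'].round(3),'g %.4f'%(s['grip_width']*87),'q',s['joint_positions'].round(2))
E
python3 - <<'E'
from plan import *
d=np.load('pics/scene0.npz');P=cloud(d);h=cv2.cvtColor(d['pixels'],cv2.COLOR_BGR2HSV)
m=((h[...,0]>105)&(h[...,0]<165)&(h[...,1]>120)&(h[...,2]>40)).astype(np.uint8)
n,l,st,c=cv2.connectedComponentsWithStats(m)
for i in range(1,n):
    if st[i,4]>40:
        q=P[l==i];q=q[np.isfinite(q).all(1)];print(c[i].round(),np.median(q[q[:,2]>q[:,2].max()-.06],0).round(3),q[:,2].max().round(3))
info();s,p,R=cur()
K=np.array([.5055,.1267]);wp=[]
import math
N=16;a0=math.radians(-77.2);a1=math.atan2(*K[::-1]);r0=np.hypot(*p[:2]);r1=np.hypot(*K);y0=math.radians(-77.2);y1=math.radians(44.2)
for i in range(1,N+1):
    f=i/N;a=a0+f*(a1-a0);r=r0+(r1-r0)*f;wp.append(((r*math.cos(a),r*math.sin(a),.40),y0+f*(y1-y0),1))
o,_,_=rows(p,R,wp);show(o,1)
E
```

```text
[263. 101.] [1.001 0.229 0.832] 0.832
[203. 106.] [ 0.432 -0.303  0.152] 0.158
[264. 116.] [1.001 0.229 0.832] 0.832
[264. 136.] [ 0.355 -0.21   0.078] 0.086
[170. 135.] [1.001 0.229 0.832] 0.832
[183. 165.] [ 0.574 -0.234  0.151] 0.157
[262. 309.] [1.001 0.229 0.832] 0.832
[351. 380.] [1.001 0.229 0.832] 0.832
t 0.15 p [ 0.1442 -0.6337  0.4039] yaw_y -77.18 tilt [-0.0004  0.0014] F [0.44 0.27 0.5 ] T [-0.032  0.017 -0.023] g 87.0102 q [ 1.36  0.32 -0.07  1.45  0.02  1.37 -0.06]
16 6.36 -1.12 0.39 -0.001 -0 -0.132 1; 6.33 -0.91 0 -0 -0 -0.132 1; 6.28 -0.71 0 -0 -0 -0.133 1; 6.22 -0.5 0 -0 -0 -0.132 1; 6.15 -0.3 0.01 -0 -0 -0.133 1; 6.08 -0.11 -0 -0 -0 -0.132 1; 6 0.08 0 -0 -0 -0.133 1; 5.92 0.26 0 -0 -0 -0.132 1; 5.82 0.44 0 -0 -0 -0.132 1; 5.73 0.61 0.01 -0 -0 -0.133 1; 5.63 0.78 -0 -0 -0 -0.132 1; 5.53 0.93 0 -0 -0 -0.133 1; 5.41 1.09 0 0 -0 -0.132 1; 5.31 1.24 0.01 0 -0 -0.133 1; 5.18 1.38 -0 0 -0 -0.132 1; 5.07 1.52 0 0 -0 -0.132 1
```

Emit:
play_rows(targets="5.6 -1 0 0 0 -0.12 1; 5.6 -0.8 0 0 0 -0.12 1; 5.6 -0.6 0 0 0 -0.12 1; 5.6 -0.4 0 0 0 -0.12 1; 5.6 -0.3 0 0 0 -0.12 1; 5.6 -0.2 0 0 0 -0.12 1; 5.6 0 0 0 0 -0.12 1; 5.6 0.2 0 0 0 -0.12 1; 5.6 0.4 0 0 0 -0.12 1; 5.6 0.5 0 0 0 -0.12 1", newtons=30)

```text
time: 1.4
position: [0.523, -0.2323, 0.3989]
tool_rot: [-2.347, -2.08, 0.002]
ft_force: [0.7, -0.4, -0.3]
grip_width: 0.997
```

```bash
cat > go.py <<'E'
import sys
from plan import *
info();s,p,R=cur()
# args: x y z yawdeg grip [n]
a=[float(v) for v in sys.argv[1:]]
if len(a)>=5:
    o,pp,_=rows(p,R,[((a[0],a[1],a[2]),np.radians(a[3]))+((int(a[5]),) if len(a)>5 else ())]);show(o,a[4])
E
python3 go.py .5055 .1267 .40 44.2 1
```

```text
t 1.40 p [ 0.523  -0.2323  0.3989] yaw_y -6.90 tilt [-0.0051  0.0036] F [ 0.67 -0.37 -0.26] T [-0.03  -0.182 -0.013] g 86.7385 q [ 0.84  0.2  -0.53  1.64  0.1   1.34  0.17]
7 5.06 -0.86 0 -0.001 -0.001 -0.127 1; 5.13 -0.22 -0 -0 -0.001 -0.127 1; 5.12 0.44 -0.01 -0.001 -0.001 -0.128 1; 5.02 1.08 -0.01 -0.001 -0.001 -0.127 1; 4.84 1.71 -0.01 -0 -0 -0.128 1; 4.58 2.32 -0.02 -0.001 -0.001 -0.127 1; 4.25 2.87 -0.01 -0 -0 -0.128 1
```

Tracking is good. I continue above the knob.

Emit:
play_rows(targets="5.1 -0.9 0 0 0 -0.127 1; 5.1 -0.2 0 0 0 -0.127 1; 5.1 0.4 0 0 0 -0.128 1; 5 1.1 0 0 0 -0.127 1; 4.8 1.7 0 0 0 -0.128 1; 4.6 2.3 0 0 0 -0.127 1; 4.2 2.9 0 0 0 -0.128 1; 0 0 0 0 0 0 1; 0 0 0 0 0 0 1")

```text
time: 2.52
position: [0.4973, 0.1428, 0.3994]
tool_rot: [-1.162, -2.913, -0.003]
ft_force: [0.6, -0.2, 0.1]
grip_width: 0.994
```

```bash
python3 - <<'E'
from plan import *
grab('wrist','w1')
E
python3 go.py .5055 .1267 .35 44.2 1
```

```text
t 2.58 p [0.4971 0.143  0.3995] yaw_y 46.51 tilt [-0.0047  0.0048] F [0.34 0.24 0.21] T [ 0.021 -0.103  0.001] g 87.0105 q [ 0.51  0.1  -0.89  1.76  0.08  1.32  0.42]
1 -1.76 -0.61 4.94 0 -0.007 0.04 1
```

View pics/w1.png

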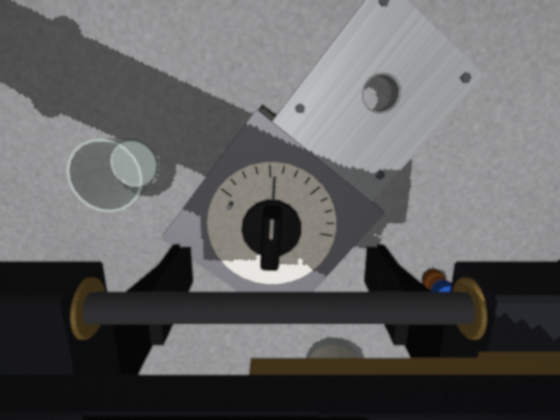

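The wrist view shows the dial centre near (272,222), the bar vertical at (270,235), the pointer up at (274,190) and the guide hole at (380,93). I cross-check these positions from this view.

```bash
python3 - <<'E'
from h import *
d=np.load('pics/w1.npz')
c=d['pixels'][60:130,340:420];cv2.imwrite('pics/c5.png',cv2.resize(c,None,fx=7,fy=7,interpolation=2))
c=d['pixels'][150:290,200:345];cv2.imwrite('pics/c6.png',cv2.resize(c,None,fx=4,fy=4,interpolation=2))
b=np.array([onz(d,*p,.11) for p in [(384,2),(465,77),(380,174),(300,108)]]);print(b.round(4),b.mean(0),'hole',onz(d,380,93,.11))
print('dial',onz(d,(206.5+336.5)/2,222,.111),'bar top',onz(d,270,207,.151),onz(d,270,268,.151),'ptr',onz(d,274,178,.113))
P=cloud(d);m=(P[...,2]>.143)&(P[...,2]<.157)&(np.linalg.norm(P[...,:2]-[.5055,.1267],axis=-1)<.04);print(m.sum(),cv2.minAreaRect(P[m][:,:2].astype(np.float32)*1000))
E
```

```text
[[0.4423 0.2935 0.11  ]
 [0.52   0.3056 0.11  ]
 [0.5333 0.2166 0.11  ]
 [0.4542 0.205  0.11  ]] [0.4874726  0.25515604 0.11      ] hole [0.48654288 0.25432552 0.11      ]
dial [0.50355777 0.12859066 0.111     ] bar top [0.48567372 0.1453657  0.151     ] [0.5183654  0.11393151 0.151     ] ptr [0.47858094 0.15526696 0.113     ]
1120 ((505.34674072265625, 126.9326171875), (13.997346878051758, 41.79853820800781), 43.15951156616211)
```

View pics/c6.png

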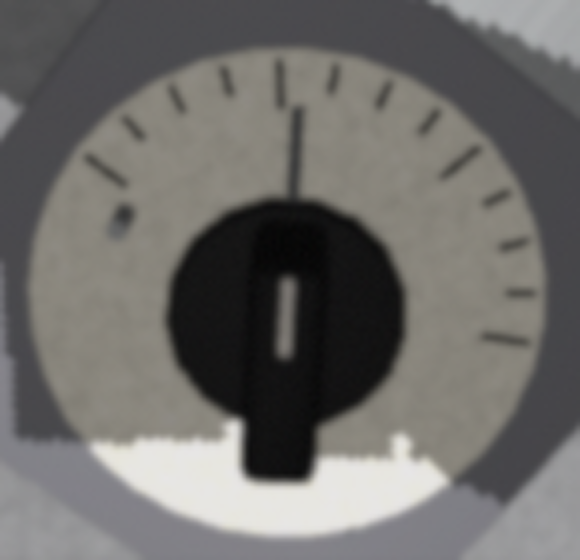

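View pics/c5.png

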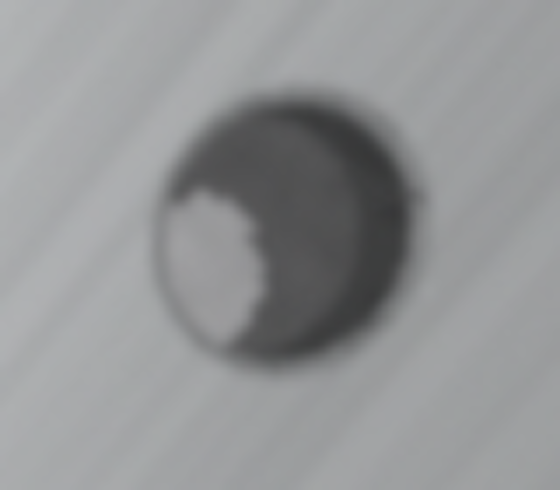

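```bash
python3 go.py .5054 .1268 .36 43.4 1 2
```

```text
t 2.58 p [0.4971 0.143  0.3995] yaw_y 46.51 tilt [-0.0047  0.0048] F [0.34 0.24 0.21] T [ 0.021 -0.103  0.001] g 87.0105 q [ 0.51  0.1  -0.89  1.76  0.08  1.32  0.42]
2 -0.87 -0.31 1.97 0 -0.003 0.027 1; -0.87 -0.28 1.97 0 -0.004 0.027 1
```

Emit:
play_rows(targets="-0.9 -0.3 2 0 -0.003 0.027 1; -0.9 -0.3 2 0 -0.003 0.027 1; 0 0 0 0 0 0 1; 0 0 0 0 0 0 1")

```text
time: 3.08
position: [0.5072, 0.1208, 0.359]
tool_rot: [1.259, 2.878, -0.001]
ft_force: [0.5, -0.2, 0.1]
grip_width: 1.001
```

```bash
python3 go.py .5054 .1268 .311 43.4 1 3
```

```text
t 3.08 p [0.5072 0.1208 0.359 ] yaw_y 42.76 tilt [ 0.0003 -0.0008] F [ 0.5  -0.19  0.08] T [ 0.024 -0.112 -0.009] g 87.0853 q [ 0.52  0.15 -0.86  1.81  0.12  1.24  0.37]
3 0.19 0.09 1.6 -0 0 -0.004 1; 0.19 0.1 1.6 -0 0 -0.004 1; 0.18 0.09 1.6 -0 0.001 -0.003 1
```

Emit:
play_rows(targets="0.3 0.2 1.5 0 0 -0.006 1; 0.2 0.1 1.5 0 0 -0.004 1; 0 0 1.2 0 0 0 1; 0 0 0.3 0 0 0 1; 0 0 0 0 0 0 1")

```text
time: 3.7
position: [0.5057, 0.1275, 0.3115]
tool_rot: [1.241, 2.885, -0.0]
ft_force: [-1.2, 0.3, 0.1]
grip_width: 1.0
```

```bash
python3 go.py .5054 .1268 .310 43.4 1 1
```

```text
t 3.70 p [0.5057 0.1275 0.3115] yaw_y 43.44 tilt [ 0.0009 -0.0006] F [-1.17  0.32  0.1 ] T [ 0.023 -0.116  0.012] g 86.9590 q [ 0.49  0.2  -0.86  1.86  0.17  1.15  0.33]
1 -0.03 -0.08 0.15 0 0.001 0.001 1
```

Well placed. Now I close on the knob.

Emit:
play_rows(targets="0 -0.1 0.1 0 0 0 -1; 0 0 0 0 0 0 -1; 0 0 0 0 0 0 -1; 0 0 0 0 0 0 -1; 0 0 0 0 0 0 -1; 0 0 0 0 0 0 -1; 0 0 0 0 0 0 -1; 0 0 0 0 0 0 -1", newtons=20)

```text
time: 4.7
position: [0.5055, 0.1269, 0.3117]
tool_rot: [1.241, 2.883, 0.001]
ft_force: [-0.1, 0.1, 0.1]
grip_width: 0.172
```

```bash
python3 go.py
```

```text
t 4.70 p [0.5055 0.1269 0.3117] yaw_y 43.42 tilt [ 0.0033 -0.0006] F [-0.05  0.15  0.11] T [-0.006 -0.151  0.006] g 14.9788 q [ 0.49  0.2  -0.86  1.86  0.17  1.15  0.33]
```

Emit:
play_rows(targets="0 0 0 0 0 -0.08 -1; 0 0 0 0 0 -0.1 -1; 0 0 0 0 0 -0.1 -1; 0 0 0 0 0 -0.1 -1; 0 0 0 0 0 -0.1 -1; 0 0 0 0 0 -0.05 -1")

```text
time: 5.45
position: [0.5056, 0.1271, 0.3117]
tool_rot: [0.416, 3.11, 0.001]
ft_force: [0.1, -0.0, 0.7]
grip_width: 0.159
```

```bash
python3 go.py .5055 .1269 .3115 98.5 -1
```

```text
t 5.45 p [0.5056 0.1271 0.3117] yaw_y 74.75 tilt [0.0038 0.0003] F [ 0.06 -0.02  0.65] T [ 0.052 -0.164  0.013] g 13.8291 q [ 0.55  0.22 -0.94  1.86  0.19  1.15  0.86]
3 0 -0.01 0.01 0 0.001 -0.138 -1; 0 -0.01 0.01 0 0.001 -0.138 -1; 0.01 -0 0 0 0.002 -0.138 -1
```

Emit:
play_rows(targets="0 0 0 0 0 -0.1 -1; 0 0 0 0 0 -0.1 -1; 0 0 0 0 0 -0.09 -1; 0 0 0 0 0 -0.05 -1; 0 0 0 0 0 -0.02 -1")

```text
time: 6.08
position: [0.5056, 0.1273, 0.3117]
tool_rot: [-0.166, 3.133, 0.002]
ft_force: [-0.5, -0.3, 0.9]
grip_width: 0.162
```

```bash
python3 go.py .5055 .1269 .3115 98.5 -1
```

```text
t 6.08 p [0.5056 0.1273 0.3117] yaw_y 96.05 tilt [0.0037 0.0012] F [-0.48 -0.27  0.88] T [ 0.18  -0.12   0.013] g 14.0867 q [ 0.6   0.23 -0.99  1.86  0.21  1.16  1.21]
1 0.02 -0.04 0.02 0.001 0.004 -0.043 -1
```

Emit:
play_rows(targets="0 0 0 0 0 -0.03 -1; 0 0 0 0 0 -0.02 -1; 0 0 0 0 0 -0.03 -1; 0 0 0 0 0 -0.03 -1")

```text
time: 6.58
position: [0.5058, 0.1272, 0.3118]
tool_rot: [-0.343, 3.119, 0.003]
ft_force: [0.3, 0.4, -0.2]
grip_width: 0.17
```

```bash
python3 go.py; python3 -c "
from h import *
d=grab('wrist','w2');c=d['pixels'][130:310,180:360];cv2.imwrite('pics/c7.png',cv2.resize(c,None,fx=3,fy=3))"
```

```text
t 6.58 p [0.5058 0.1272 0.3118] yaw_y 102.54 tilt [0.0039 0.0022] F [ 0.31  0.44 -0.2 ] T [ 0.249 -0.158 -0.558] g 14.7614 q [ 0.61  0.24 -1.01  1.86  0.22  1.16  1.32]
```

View pics/w2.png

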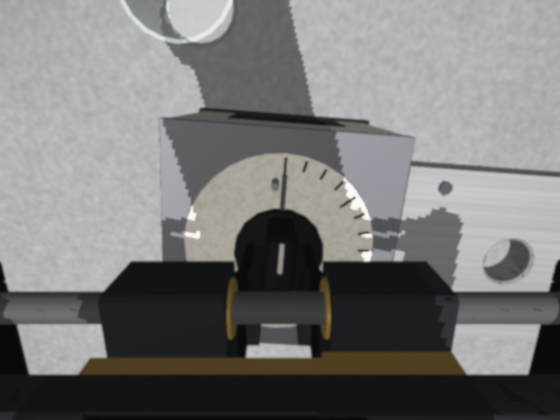

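The wrist torque rose to −0.56 N m. The pointer lies on the first mark near (284,180), beside the pin at (275,183), so the knob is at its stop. I open and rise.

Emit:
play_rows(targets="0 0 0 0 0 0 1; 0 0 0 0 0 0 1; 0 0 0 0 0 0 1; 0 0 0 0 0 0 1; 0 0 0 0 0 0 1; 0 0 -2 0 0 0 1; 0 0 -4 0 0 0 1; 0 0 -3 0 0 0 1; 0 0 0 0 0 0 1; 0 0 0 0 0 0 1")

```text
time: 7.88
position: [0.5052, 0.128, 0.4085]
tool_rot: [-0.351, 3.115, 0.0]
ft_force: [-1.2, 0.2, -0.4]
grip_width: 0.998
```

```bash
python3 go.py; python3 -c "
from h import *
d=grab('wrist','w3')
P=cloud(d);m=(P[...,2]>.143)&(P[...,2]<.157)&(np.linalg.norm(P[...,:2]-[.5055,.1267],axis=-1)<.04);print(m.sum(),cv2.minAreaRect(P[m][:,:2].astype(np.float32)*1000))
"
```

```text
t 7.88 p [0.5052 0.128  0.4085] yaw_y 102.84 tilt [0.0064 0.001 ] F [-1.15  0.17 -0.44] T [ 0.083 -0.097 -0.029] g 86.8569 q [ 0.68  0.13 -1.04  1.74  0.12  1.33  1.41]
1104 ((504.83184814453125, 126.3959732055664), (41.45292663574219, 14.041608810424805), 8.189069747924805)
```

View pics/w3.png

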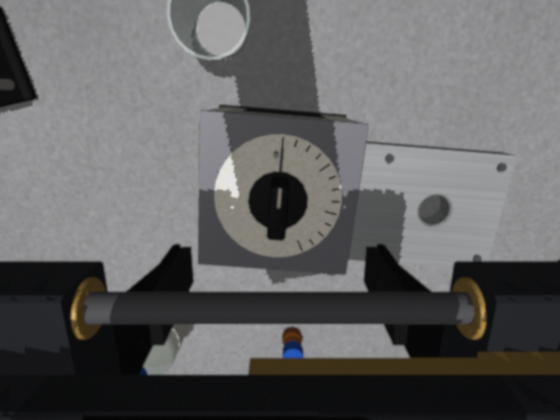

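```bash
python3 -c "
from h import *
d=np.load('pics/scene0.npz');print(onz(d,264,101,.155),onz(d,204,105,.155),onz(d,185,165,.155),onz(d,172,134,.155))
d=np.load('pics/side0.npz');print(onz(d,153,308,.155))
"
python3 - <<'E'
from plan import *
import math
s,p,R=cur();T=np.array([.4634,-.1943]);N=10
a0=math.atan2(p[1],p[0]);a1=math.atan2(T[1],T[0]);r0=np.hypot(*p[:2]);r1=np.hypot(*T);y0=math.radians(102.8);y1=math.radians(24)
wp=[]
for i in range(1,N+1):
    f=i/N;a=a0+f*(a1-a0);r=r0+(r1-r0)*f;wp.append(((r*math.cos(a),r*math.sin(a),.41),y0+f*(y1-y0),1))
o,_,_=rows(p,R,wp);show(o,1)
E
```

```text
[ 0.35433663 -0.20963662  0.155     ] [ 0.42992206 -0.30167324  0.155     ] [ 0.57457256 -0.23194442  0.155     ] [ 0.52716568 -0.3018004   0.155     ]
[ 0.35169762 -0.21473367  0.155     ]
10 0.21 -3.36 -0.15 0 0.007 0.138 1; -0.03 -3.35 0 0 -0 0.138 1; -0.27 -3.32 0 0 -0 0.138 1; -0.52 -3.29 0 0 -0 0.137 1; -0.75 -3.23 0 -0 -0 0.138 1; -0.98 -3.15 0 -0 -0 0.137 1; -1.2 -3.07 -0 -0 -0 0.138 1; -1.42 -2.95 -0 -0 -0 0.137 1; -1.62 -2.84 0 -0 -0 0.138 1; -1.81 -2.7 0 -0 -0 0.137 1
```

Emit:
play_rows(targets="0.2 -3.3 0 0 0.005 0.13 1; 0 -3.3 0 0 0 0.138 1; -0.3 -3.3 0 0 0 0.138 1; -0.5 -3.3 0 0 0 0.138 1; -0.8 -3.2 0 0 0 0.138 1; -1 -3.2 0 0 0 0.138 1; -1.2 -3.1 0 0 0 0.138 1; -1.4 -2.9 0 0 0 0.13 1; -1 -1.8 0 0 0 0.08 1; -0.5 -0.8 0 0 0 0.04 1; 0 0 0 0 0 0 1")

```text
time: 9.3
position: [0.4711, -0.1681, 0.3977]
tool_rot: [-1.522, -2.727, -0.001]
ft_force: [0.1, 0.2, -0.7]
grip_width: 0.999
```

```bash
python3 go.py .4634 -.1943 .41 24 1
```

```text
t 9.30 p [ 0.4711 -0.1681  0.3977] yaw_y 31.67 tilt [-0.0156  0.0095] F [ 0.06  0.2  -0.66] T [ 0.037 -0.177 -0.015] g 86.8875 q [ 0.99  0.05 -0.71  1.8   0.03  1.33  0.82]
1 -1.81 -2.04 -1.25 -0.009 -0.016 0.134 1
```

Emit:
play_rows(targets="-0.9 -1.1 -0.6 -0.005 -0.01 0.07 1; -0.6 -0.8 -0.4 -0.004 -0.006 0.05 1; -0.2 -0.1 0 0 0 0.01 1; 0 0 0 0 0 0 1; 0 0 0 0 0 0 1")

```text
time: 9.93
position: [0.4635, -0.1889, 0.407]
tool_rot: [-1.697, -2.642, -0.003]
ft_force: [0.5, 0.0, 0.0]
grip_width: 0.999
```

```bash
python3 go.py .4634 -.1943 .36 24 1; python3 -c "
from h import *
d=grab('wrist','w4')
P=cloud(d);z=P[...,2];r=np.linalg.norm(P[...,:2]-[.4634,-.1943],axis=-1)
m=(z>.168)&(z<.174)&(r<.03);print(m.sum(),cv2.minAreaRect(P[m][:,:2].astype(np.float32)*1000))
m=(z>.173)&(z<.18)&(r<.03);print(m.sum(),cv2.minAreaRect(P[m][:,:2].astype(np.float32)*1000))
m=(z>.09)&(z<.1)&(r<.06);print(m.sum(),cv2.minAreaRect(P[m][:,:2].astype(np.float32)*1000))
"
```

```text
t 9.93 p [ 0.4635 -0.1889  0.407 ] yaw_y 24.58 tilt [-0.0002  0.0023] F [0.51 0.02 0.03] T [-0.019 -0.098  0.005] g 86.8784 q [ 1.01  0.03 -0.69  1.79  0.02  1.33  0.75]
1 -0.5 -0.23 4.7 0.001 -0.002 0.01 1
707 ((463.9158630371094, -194.45709228515625), (21.91179656982422, 21.993999481201172), 21.353355407714844)
367 ((463.850830078125, -194.47659301757812), (12.919576644897461, 14.439105033874512), 24.4937801361084)
4750 ((463.9429016113281, -194.4171905517578), (70.0781478881836, 70.21893310546875), 24.626323699951172)
```

View pics/w4.png

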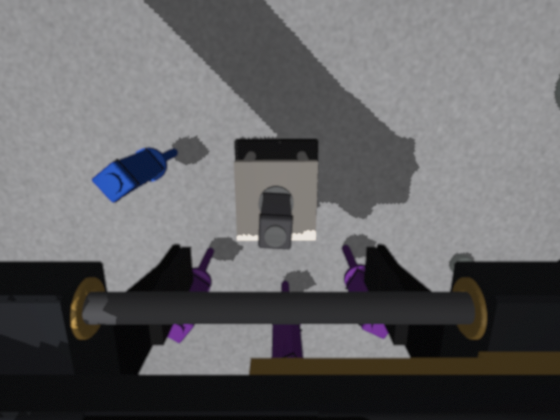

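The wrist view confirms the grey square handle with its button at (275,235), over the white plate and black foot. The blue look-alike is at (130,175) and the purple ones are at the bottom, clear of the finger paths. The probe is at (0.4639, −0.1945). I descend.

Emit:
play_rows(targets="-0.4 -0.3 2 0 -0.002 0.01 1; -0.3 -0.1 3 0 0 0.01 1; 0 0 2.5 0 0 0 1; 0 0 1 0 0 0 1; 0 0 0 0 0 0 1")

```text
time: 10.6
position: [0.4638, -0.1959, 0.3205]
tool_rot: [1.719, 2.627, 0.002]
ft_force: [-0.2, -0.3, -0.6]
grip_width: 1.003
```

```bash
python3 go.py .4639 -.1945 .307 22.5 1
```

```text
t 10.60 p [ 0.4638 -0.1959  0.3205] yaw_y 23.59 tilt [0.0024 0.    ] F [-0.22 -0.33 -0.63] T [-0.04  -0.153  0.019] g 87.2629 q [ 1.    0.12 -0.69  1.9   0.08  1.15  0.7 ]
1 0.12 0.06 1.35 0.002 0.001 0.019 1
```

Emit:
play_rows(targets="0.1 0.1 0.9 0.002 0.001 0.01 1; 0.1 0 0.4 0 0 0.005 1; 0 0 0 0 0 0 1; 0 0 0 0 0 0 1")

```text
time: 11.1
position: [0.465, -0.1935, 0.3089]
tool_rot: [1.739, 2.612, 0.0]
ft_force: [-0.1, -0.3, 0.3]
grip_width: 1.004
```

```bash
python3 go.py .4639 -.1945 .307 22.5 1
```

```text
t 11.10 p [ 0.465  -0.1935  0.3089] yaw_y 22.69 tilt [ 0.0033 -0.0019] F [-0.09 -0.35  0.3 ] T [ 0.017 -0.14  -0.01 ] g 87.3404 q [ 0.99  0.13 -0.69  1.91  0.09  1.13  0.67]
1 -0.05 -0.14 0.19 0.002 0.003 0.003 1
```

Emit:
play_rows(targets="0 -0.1 0.1 0.002 0.003 0 1; 0 0 0 0 0 0 -1; 0 0 0 0 0 0 -1; 0 0 0 0 0 0 -1; 0 0 0 0 0 0 -1; 0 0 0 0 0 0 -1; 0 0 0 0 0 0 -1; 0 0 0 0 0 0 -1", newtons=35)

```text
time: 12.1
position: [0.4641, -0.1941, 0.3084]
tool_rot: [1.741, 2.614, 0.0]
ft_force: [0.3, -1.5, -0.6]
grip_width: 0.288
```

```bash
python3 go.py .4639 -.1945 .307 22.5 1
```

```text
t 12.10 p [ 0.4641 -0.1941  0.3084] yaw_y 22.68 tilt [ 0.0009 -0.0003] F [ 0.28 -1.53 -0.57] T [ 0.032 -0.212  0.005] g 25.0313 q [ 0.99  0.13 -0.69  1.91  0.09  1.13  0.67]
1 -0.03 -0.04 0.14 0.001 0.001 0.003 1
```

Emit:
play_rows(targets="0 0 0 0 0 0 -1; 0 0 0 0 0 0 -1; 0 0 -0.5 0 0 0 -1; 0 0 -1.5 0 0 0 -1; 0 0 -2 0 0 0 -1; 0 0 -2 0 0 0 -1")

```text
time: 12.85
position: [0.4634, -0.1937, 0.3703]
tool_rot: [-1.739, -2.613, -0.001]
ft_force: [0.2, 0.0, -1.7]
grip_width: 0.25
```

```bash
python3 go.py .4641 -.1941 .445 22.7 -1; python3 -c "
from h import *
grab('side','s5')"
```

```text
t 12.85 p [ 0.4634 -0.1937  0.3703] yaw_y 22.71 tilt [-0.002   0.0017] F [ 0.22  0.04 -1.66] T [-0.008 -0.126  0.002] g 21.7627 q [ 1.01  0.07 -0.69  1.84  0.04  1.26  0.71]
2 -0.02 0.02 -3.74 -0.001 -0.001 0 -1; -0.03 0.03 -3.73 -0 -0.001 0 -1
```

View pics/s5.png

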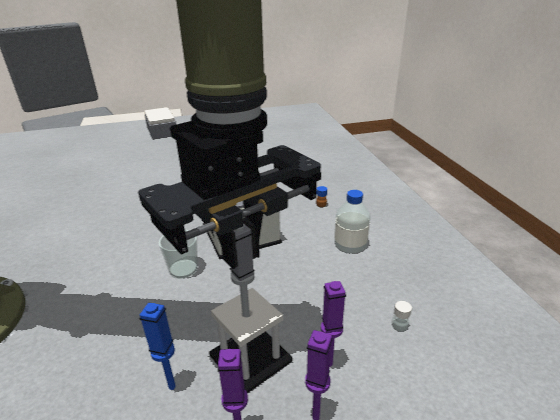

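The probe is rising with the gripper: the handle is between the pads at (238,250) and the stem is still at the plate at (244,305). Grip width is 21.8 mm, as expected. I keep lifting.

Emit:
play_rows(targets="0 0 -2 0 0 0 -1; 0 0 -2 0 0 0 -1; 0 0 -2 0 0 0 -1; 0 0 -1 0 0 0 -1; 0 0 0 0 0 0 -1; 0 0 0 0 0 0 -1")

```text
time: 13.65
position: [0.4639, -0.1932, 0.4468]
tool_rot: [1.737, 2.612, -0.0]
ft_force: [-0.4, 0.4, -1.4]
grip_width: 0.25
```

```bash
python3 go.py .4641 -.1941 .46 22.7 -1; python3 -c "
from h import *
grab('side','s6')
grab('scene','sc6')"
```

```text
t 13.65 p [ 0.4639 -0.1932  0.4468] yaw_y 22.74 tilt [ 0.0036 -0.0024] F [-0.37  0.44 -1.4 ] T [ 0.012 -0.156 -0.039] g 21.7527 q [ 1.02  0.01 -0.68  1.72  0.01  1.4   0.74]
1 -0.1 -0.02 -1.32 0.002 0.004 0.001 -1
```

View pics/s6.png

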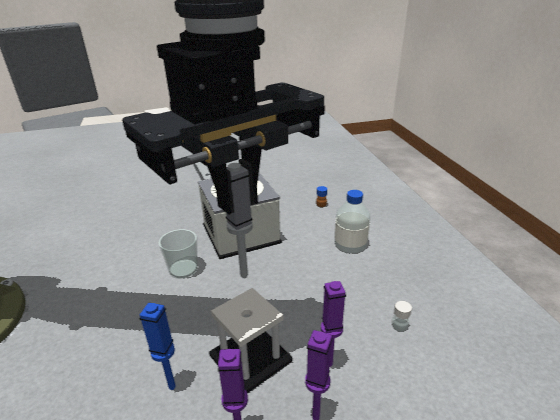

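View pics/sc6.png

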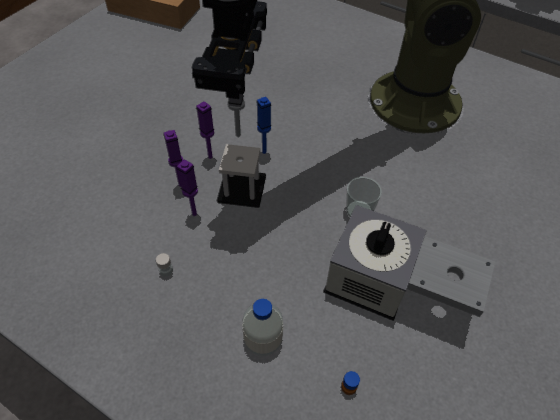

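```bash
python3 - <<'E'
from plan import *
import math
s,p,R=cur();T=np.array([.487,.255]);N=16
a0=math.atan2(p[1],p[0]);a1=math.atan2(T[1],T[0]);r0=np.hypot(*p[:2]);r1=np.hypot(*T);y0=math.radians(22.7);y1=math.radians(72.7)
wp=[((p[0],p[1],.475),y0,1)]
for i in range(1,N+1):
    f=i/N;a=a0+f*(a1-a0);r=r0+(r1-r0)*f;wp.append(((r*math.cos(a),r*math.sin(a),.475),y0+f*(y1-y0),1))
o,_,_=rows(p,R,wp);show(o,-1)
E
```

```text
17 -0.01 0.01 -2.83 0.002 0.003 0.001 -1; 1.79 2.12 0 0 0 -0.055 -1; 1.81 2.13 0 0 0 -0.054 -1; 1.81 2.14 0 0 0 -0.055 -1; 1.83 2.16 0 0 0 -0.054 -1; 1.84 2.16 0 0 0 -0.055 -1; 1.86 2.18 0 0 0 -0.055 -1; 1.86 2.19 0 0 0 -0.054 -1; 1.88 2.19 -0 0 0 -0.055 -1; 1.89 2.21 -0 0 0 -0.054 -1; 1.9 2.22 -0 0 0 -0.055 -1; 1.91 2.23 -0 -0 0 -0.054 -1; 1.93 2.24 -0 -0 0 -0.055 -1; 1.94 2.25 -0 -0 0 -0.054 -1; 1.95 2.26 -0.01 -0 0 -0.055 -1; 1.97 2.27 0 -0 0 -0.054 -1; 1.97 2.28 0 -0 0 -0.055 -1
```

Emit:
play_rows(targets="0 0 -2.3 0.002 0.003 0 -1; 0.9 1.1 -0.5 0 0 -0.03 -1; 1.8 2.1 0 0 0 -0.055 -1; 1.8 2.1 0 0 0 -0.055 -1; 1.8 2.1 0 0 0 -0.055 -1; 1.8 2.2 0 0 0 -0.055 -1; 1.9 2.2 0 0 0 -0.055 -1; 1.9 2.2 0 0 0 -0.055 -1; 1.9 2.2 0 0 0 -0.055 -1; 1.9 2.2 0 0 0 -0.055 -1")

```text
time: 15.0
position: [0.5236, 0.057, 0.4716]
tool_rot: [-1.029, -2.962, -0.004]
ft_force: [0.3, -0.1, -1.6]
grip_width: 0.253
```

```bash
python3 go.py .487 .255 .475 72.7 -1 8
```

```text
t 15.00 p [0.5236 0.057  0.4716] yaw_y 51.69 tilt [-0.0047  0.0046] F [ 0.34 -0.1  -1.64] T [ 0.018 -0.15   0.036] g 21.9721 q [ 0.73  0.1  -0.94  1.62  0.07  1.46  0.69]
8 1.89 1.66 -0.03 0 -0.001 -0.046 -1; 1.82 1.74 -0.03 0 -0.001 -0.046 -1; 1.73 1.83 -0.03 0 -0.001 -0.046 -1; 1.65 1.9 -0.04 0 -0.001 -0.046 -1; 1.56 1.98 -0.04 0 -0.001 -0.046 -1; 1.46 2.04 -0.04 0.001 -0 -0.046 -1; 1.37 2.11 -0.04 0 -0.001 -0.045 -1; 1.27 2.17 -0.03 0.001 -0 -0.046 -1
```

Emit:
play_rows(targets="1.9 1.7 0 0 0 -0.046 -1; 1.8 1.7 0 0 0 -0.046 -1; 1.7 1.8 0 0 0 -0.046 -1; 1.6 1.9 0 0 0 -0.046 -1; 1.6 2 0 0 0 -0.046 -1; 1.1 1.6 0 0 0 -0.036 -1; 0.6 1 0 0 0 -0.02 -1; 0.3 0.4 0 0 0 -0.01 -1; 0 0 0 0 0 0 -1; 0 0 0 0 0 0 -1")

```text
time: 16.25
position: [0.4911, 0.2271, 0.4725]
tool_rot: [-0.547, -3.088, -0.004]
ft_force: [-0.1, -0.5, -1.8]
grip_width: 0.252
```

```bash
python3 go.py .487 .255 .475 72.7 -1; python3 -c "
from h import *
for n in ['side','scene','wrist']: grab(n,n+'7')
a=[np.load(f'pics/{n}7.npz')['pixels'] for n in ['side','scene']]
cv2.imwrite('pics/c8.png',np.hstack([cv2.resize(a[0][60:200,130:290],None,fx=2.4,fy=2.4,interpolation=2),cv2.resize(a[1][140:300,380:540],None,fx=2.1,fy=2.1,interpolation=2)]))if 1 else 0
" || python3 -c "
import sys;sys.path.insert(0,'.')
from h import *
a=[np.load(f'pics/{n}7.npz')['pixels'] for n in ['side','scene']]
cv2.imwrite('pics/c8.png',np.hstack([cv2.resize(a[0][60:200,130:290],(400,350)),cv2.resize(a[1][140:300,380:540],(350,350))]))"
```

```text
t 16.25 p [0.4911 0.2271 0.4725] yaw_y 69.90 tilt [-0.0045  0.0034] F [-0.07 -0.46 -1.83] T [ 0.06  -0.149  0.03 ] g 21.9232 q [ 0.5   0.18 -1.09  1.59  0.15  1.48  0.62]
1 1.34 2.48 -0.24 0.002 -0.005 -0.049 -1
```

View pics/c8.png

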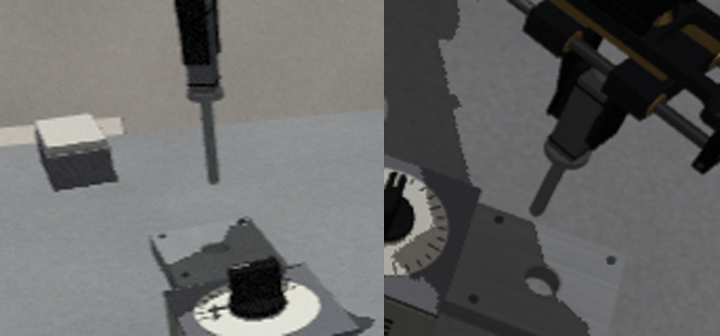

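View pics/wrist7.png

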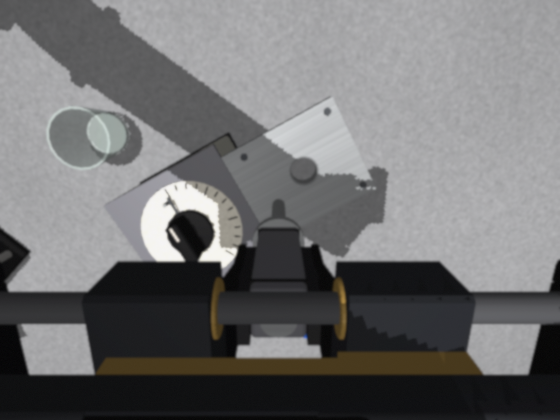

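The crops show the probe hanging free, with its tip at about (219,136) in the side view and (452,242) in the scene view. The wrist view shows the tip at (278,206) and the hole at (303,169). I fit the stem axis as the intersection of the view planes, in tool coordinates.

```bash
cat > axis.py <<'E'
import sys
from plan import *
def stem(tag,views,p,R,zlo=None,zhi=None,tiprel=.2885,dbg=False):
    # expected tip at tool z = tiprel ; stem region tool z in [tiprel-.07, tiprel-.003]
    lines=[]
    for n in views:
        d=np.load(f'pics/{n}{tag}.npz');P=cloud(d)
        L=R.inv().apply((P-p).reshape(-1,3)).reshape(P.shape)
        ok=d['depth']>0
        rad=np.hypot(L[...,0],L[...,1])
        m=ok&(rad<.014)&(L[...,2]>tiprel-.071)&(L[...,2]<tiprel+.005)
        nn,l,st,c=cv2.connectedComponentsWithStats(m.astype(np.uint8))
        if nn<2: print(n,'none');continue
        i=1+np.argmax(st[1:,4]);v,u=np.nonzero(l==i)
        # undist: pixel centroid line
        pts=np.stack([u,v],1).astype(np.float32)
        vx,vy,x0,y0=cv2.fitLine(pts,cv2.DIST_HUBER,0,.01,.01).ravel()
        zz=L[l==i][:,2]
        s=(pts-[x0,y0])@[vx,vy];w=(pts-[x0,y0])@[-vy,vx]
        print(n,'px',len(u),'line',(x0.round(1),y0.round(1)),(vx.round(3),vy.round(3)),'halfwidth',np.percentile(abs(w),95).round(1),'toolz',zz.min().round(4),zz.max().round(4),'ends',(np.array([x0,y0])+s.min()*np.array([vx,vy])).round(1),(np.array([x0,y0])+s.max()*np.array([vx,vy])).round(1))
        c0,a=ray(d,x0,y0);_,b=ray(d,x0+30*vx,y0+30*vy)
        nrm=np.cross(a,b);nrm/=np.linalg.norm(nrm);lines.append((nrm,nrm@c0))
        if dbg:
            im=d['pixels'].copy();im[l==i]=(0,255,0);cv2.imwrite(f'pics/dbg_{n}{tag}.png',im)
    N=np.array([a for a,_ in lines]);B=np.array([b for _,b in lines])
    for z in (tiprel-.075,tiprel):  # collar underside & tip levels in tool z -> world plane
        zw=p[2]-z
        A=N[:,:2];r=B-N[:,2]*zw
        xy,*_=np.linalg.lstsq(A,r,rcond=None)
        print('world z %.3f'%zw,'axis xy',xy.round(4),'resid',(A@xy-r).round(4),'tool xy',R.inv().apply(np.r_[xy,zw]-p)[:2].round(4))
if __name__=='__main__':
    s,p,R=cur();stem(sys.argv[1],sys.argv[2].split(','),p,R,dbg=True)
E
python3 axis.py 7 side,scene; python3 axis.py 7 side,scene,wrist
python3 -c "
from h import *
a=[cv2.imread(f'pics/dbg_{n}7.png') for n in ['side','scene','wrist']]
cv2.imwrite('pics/c9.png',np.hstack([cv2.resize(a[0][80:160,180:260],(260,260),interpolation=0),cv2.resize(a[1][180:260,410:490],(260,260),interpolation=0),cv2.resize(a[2][170:250,240:320],(260,260),interpolation=0)]))"
```

```text
side px 157 line (np.float32(216.6), np.float32(119.6)) (np.float32(0.1), np.float32(0.995)) halfwidth 2.3 toolz 0.218 0.2862 ends [214.9 103.2] [218.2 136.1]
scene px 176 line (np.float32(456.7), np.float32(230.5)) (np.float32(0.458), np.float32(-0.889)) halfwidth 3.2 toolz 0.2257 0.2895 ends [450.7 242.3] [462.7 218.8]
world z 0.259 axis xy [0.4881 0.2267] resid [-0.  0.] tool xy [ 0.0013 -0.0018]
world z 0.184 axis xy [0.4877 0.2268] resid [-0.  0.] tool xy [ 0.0013 -0.002 ]
side px 157 line (np.float32(216.6), np.float32(119.6)) (np.float32(0.1), np.float32(0.995)) halfwidth 2.3 toolz 0.218 0.2862 ends [214.9 103.2] [218.2 136.1]
scene px 176 line (np.float32(456.7), np.float32(230.5)) (np.float32(0.458), np.float32(-0.889)) halfwidth 3.2 toolz 0.2257 0.2895 ends [450.7 242.3] [462.7 218.8]
wrist px 212 line (np.float32(278.3), np.float32(207.2)) (np.float32(0.241), np.float32(0.971)) halfwidth 6.5 toolz 0.2432 0.2864 ends [276.2 198.7] [280.5 216.1]
world z 0.259 axis xy [0.4887 0.2292] resid [-0.0003  0.0025  0.0025] tool xy [0.0017 0.0007]
world z 0.184 axis xy [0.4877 0.2268] resid [ 0. -0. -0.] tool xy [ 0.0013 -0.002 ]
```

View pics/c9.png

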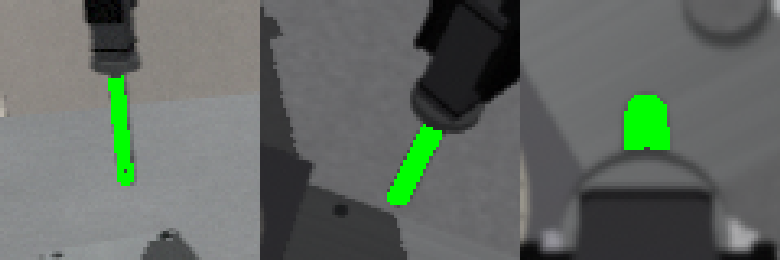

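Emit:
play_rows(targets="0.7 1.2 0 0.002 -0.004 -0.02 -1; 0.4 0.8 0 0 0 -0.02 -1; 0.2 0.3 0 0 0 0 -1; 0 0 0 0 0 0 -1; 0 0 0 0 0 0 -1")

```text
time: 17.02
position: [0.4859, 0.2552, 0.4726]
tool_rot: [-0.481, -3.103, -0.0]
ft_force: [-0.1, 0.2, -0.7]
grip_width: 0.249
```

```bash
python3 go.py .487 .255 .415 72.7 -1 4
```

```text
t 17.02 p [0.4859 0.2552 0.4726] yaw_y 72.37 tilt [-0.0012  0.0004] F [-0.07  0.15 -0.71] T [ 0.047 -0.143  0.042] g 21.6560 q [ 0.44  0.21 -1.1   1.57  0.18  1.48  0.59]
4 -0.03 0 1.44 0 -0 -0.001 -1; -0.03 0 1.44 0 -0 -0.002 -1; -0.03 0.01 1.44 0 -0.001 -0.001 -1; -0.03 0 1.44 0 -0 -0.002 -1
```

Emit:
play_rows(targets="-0.1 0 1.2 0 0 0 -1; 0 0 1.4 0 0 0 -1; 0 0 1.4 0 0 0 -1; 0 0 0.8 0 0 0 -1; 0 0 0.2 0 0 0 -1; 0 0 0 0 0 0 -1; 0 0 0 0 0 0 -1")

```text
time: 17.9
position: [0.4871, 0.2537, 0.4182]
tool_rot: [-0.484, -3.102, 0.002]
ft_force: [-0.2, 0.1, -1.6]
grip_width: 0.252
```

```bash
python3 go.py .487 .255 .415 72.7 -1 1; python3 -c "
from h import *
for n in ['side','scene','wrist']: grab(n,n+'8')
a=[cv2.imread(f'pics/{n}8.png') for n in ['side','scene','wrist']]
cv2.imwrite('pics/c10.png',np.hstack([cv2.resize(a[0][110:200,175:265],(266,266),interpolation=2),cv2.resize(a[1][220:310,410:500],(266,266),interpolation=2),cv2.resize(a[2][150:250,228:328],(266,266),interpolation=2)]))"
python3 axis.py 8 side,scene;python3 axis.py 8 side,scene,wrist
```

```text
t 17.90 p [0.4871 0.2537 0.4182] yaw_y 72.28 tilt [-0.0025 -0.0006] F [-0.16  0.06 -1.63] T [ 0.096 -0.166  0.021] g 21.9040 q [ 0.43  0.24 -1.09  1.65  0.21  1.38  0.57]
1 0.05 0.12 0.32 -0.001 -0.002 -0.007 -1
side px 135 line (np.float32(216.1), np.float32(140.3)) (np.float32(0.101), np.float32(0.995)) halfwidth 2.1 toolz 0.2184 0.2861 ends [214.7 125.8] [217.6 155.1]
scene px 153 line (np.float32(462.7), np.float32(256.5)) (np.float32(0.515), np.float32(-0.857)) halfwidth 3.1 toolz 0.2256 0.2888 ends [456.6 266.7] [468.7 246.6]
world z 0.205 axis xy [0.4849 0.2529] resid [-0.  0.] tool xy [ 0.0014 -0.0011]
world z 0.130 axis xy [0.4842 0.2522] resid [-0. -0.] tool xy [ 0.0016 -0.0019]
side px 135 line (np.float32(216.1), np.float32(140.3)) (np.float32(0.101), np.float32(0.995)) halfwidth 2.1 toolz 0.2184 0.2861 ends [214.7 125.8] [217.6 155.1]
scene px 153 line (np.float32(462.7), np.float32(256.5)) (np.float32(0.515), np.float32(-0.857)) halfwidth 3.1 toolz 0.2256 0.2888 ends [456.6 266.7] [468.7 246.6]
wrist px 210 line (np.float32(278.3), np.float32(207.2)) (np.float32(0.277), np.float32(0.961)) halfwidth 6.6 toolz 0.2435 0.2855 ends [275.9 198.7] [280.9 216.2]
world z 0.205 axis xy [0.4851 0.2555] resid [0.     0.0026 0.0026] tool xy [0.002  0.0014]
world z 0.130 axis xy [0.4842 0.2521] resid [-0.     -0.0001 -0.0001] tool xy [ 0.0016 -0.002 ]
```

View pics/c10.png

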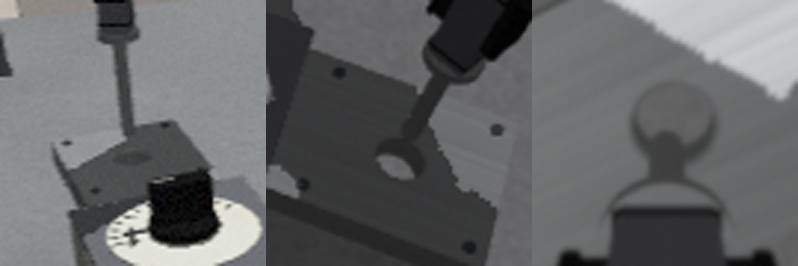

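```bash
python3 - <<'E'
from plan import *
s,p,R=cur();zt=p[2]-.2885
for n,tip in [('side',(217.5,154)),('scene',(457.8,264.8)),('wrist',(278.2,205.2))]:
    d=np.load(f'pics/{n}8.npz');P=cloud(d)
    # hole mouth: fit from image: prior pixel estimates
    img=cv2.cvtColor(d['pixels'],cv2.COLOR_BGR2GRAY)
    hp={'side':(219.2,163.2),'scene':(455.4,273.5)}.get(n)
    if n=='wrist':
        hp=(228+(674-532)/2.66,150+122/2.66)
    H=onz(d,*hp,.11);T=onz(d,*tip,zt);print(n,'hole',H[:2].round(4),'tip',T[:2].round(4),'tip-hole mm',((T-H)[:2]*1000).round(1))
d=np.load('pics/wrist8.npz');cv2.imwrite('pics/c11.png',cv2.resize(d['pixels'][165:220,250:310],None,fx=10,fy=10,interpolation=2))
E
```

```text
side hole [0.4862 0.2574] tip [0.4852 0.264 ] tip-hole mm [-1.   6.6]
scene hole [0.4881 0.2555] tip [0.4846 0.2522] tip-hole mm [-3.5 -3.3]
wrist hole [0.4864 0.2554] tip [0.4878 0.2522] tip-hole mm [ 1.5 -3.3]
```

View pics/c11.png

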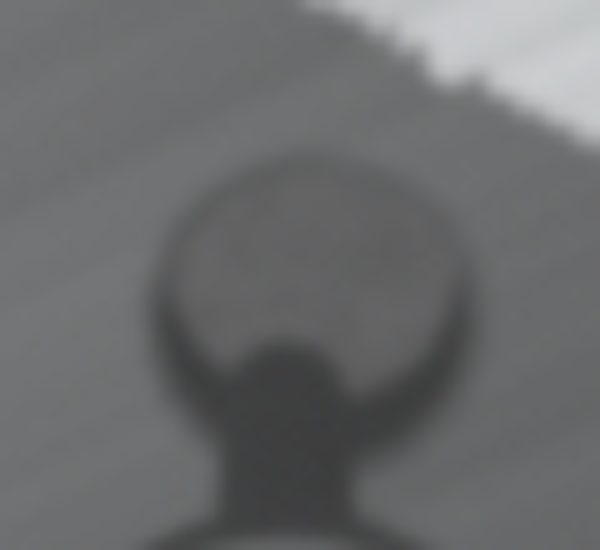

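```bash
python3 - <<'E'
from h import *
a=np.load('pics/side8.npz')['pixels'][145:175,200:240];b=np.load('pics/scene8.npz')['pixels'][245:290,430:490]
f=lambda i,s:cv2.convertScaleAbs(cv2.resize(i,None,fx=s,fy=s,interpolation=2),alpha=1.6)
A=f(a,10);B=f(b,6.6);h=300
cv2.imwrite('pics/c12.png',np.hstack([A[:297],B[:297]]))
print(A.shape,B.shape)
E
```

```text
(300, 400, 3) (297, 396, 3)
```

View pics/c12.png

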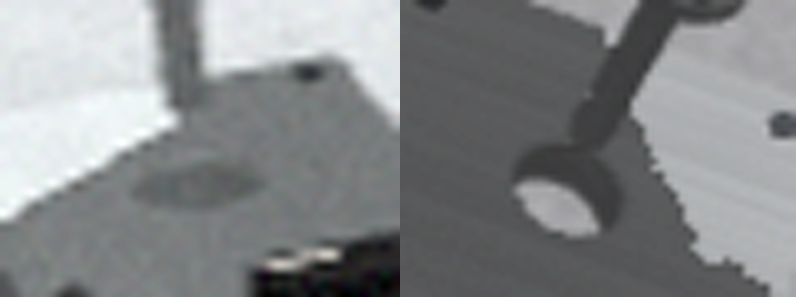

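```bash
cat > rel.py <<'E'
from plan import *
from scipy.optimize import least_squares
def rel(tag,hp,tp):
    Ds={n:np.load(f'pics/{n}{tag}.npz') for n in hp}
    H={n:onz(Ds[n],*hp[n],.11) for n in hp}
    sig={'side':1/430,'scene':1/600,'wrist':1/1200}
    f=lambda v:np.concatenate([(proj(Ds[n],H[n]+v)-tp[n]) for n in hp])
    r=least_squares(f,[0,0,.02]);print('tip-hole mm',(r.x*1000).round(1),'resid px',r.fun.round(1))
    for n in hp:
        for z in (r.x[2],):
            print(n,'alone',((onz(Ds[n],*tp[n],.11+z)-H[n])*1000).round(1))
    return r.x
E
python3 - <<'E'
from rel import *
hp=dict(side=(219.2,162.9),scene=(454.8,273.5),wrist=(281,195.8))
tp=dict(side=(218.3,154.4),scene=(458.2,264.0),wrist=(278.5,205.5))
rel('8',hp,tp)
s,p,R=cur();print(p[2]-.2885)
E
```

```text
tip-hole mm [ 0.1 -2.5 24.8] resid px [-0.  -1.3 -0.4  1.  -0.3 -0.4]
side alone [-0.7 -9.4 24.8]
scene alone [-2.  -2.7 24.8]
wrist alone [ 0.5 -2.4 24.8]
0.1296590401514217
```

```bash
python3 go.py .4867 .2562 .416 72.3 -1 1
```

```text
t 18.05 p [0.4871 0.2537 0.4182] yaw_y 72.27 tilt [-0.0025 -0.0006] F [-0.48  0.26 -1.02] T [ 0.074 -0.088 -0.038] g 21.7220 q [ 0.43  0.24 -1.09  1.65  0.21  1.38  0.57]
1 0.11 0.23 0.22 -0.001 -0.002 -0 -1
```

Emit:
play_rows(targets="0.1 0.2 0.2 -0.001 -0.002 0 -1; 0 0 0 0 0 0 -1; 0 0 0 0 0 0 -1")

```text
time: 18.42
position: [0.4867, 0.2563, 0.4164]
tool_rot: [0.484, 3.104, 0.0]
ft_force: [0.2, -0.7, -1.8]
grip_width: 0.247
```

```bash
python3 go.py .4867 .2562 .41 72.3 -1 1;  python3 - <<'E'
from h import *
for n in ['side','scene','wrist']: grab(n,n+'9')
a=np.load('pics/side9.npz')['pixels'][145:175,200:230];b=np.load('pics/scene9.npz')['pixels'][245:285,435:475];c=np.load('pics/wrist9.npz')['pixels'][165:225,250:310]
f=lambda i:cv2.convertScaleAbs(cv2.resize(i,(260,260),interpolation=2),alpha=1.6)
cv2.imwrite('pics/c13.png',np.hstack([f(a),f(b),f(c)]))
E
```

```text
t 18.43 p [0.4867 0.2563 0.4164] yaw_y 72.28 tilt [ 0.0005 -0.0001] F [ 0.22 -0.72 -1.83] T [ 0.054 -0.177 -0.051] g 21.4879 q [ 0.42  0.24 -1.09  1.66  0.22  1.38  0.56]
1 -0 -0.01 0.64 0 0.001 -0 -1
```

View pics/c13.png

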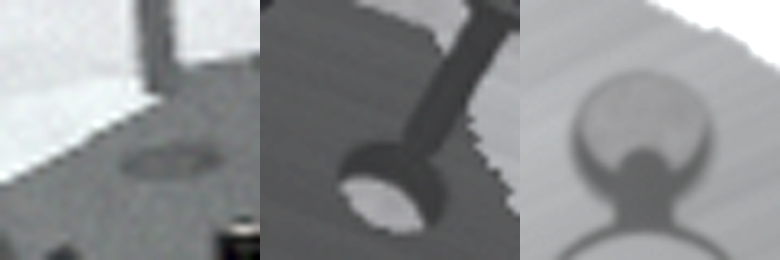

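```bash
python3 - <<'E'
from rel import *
hp=dict(side=(200+171/8.667-.45,145+160/8.667-.45),scene=(435+131/6.5-.4,245+188/6.5-.4),wrist=(278,196.3))
tp=dict(side=(200+156/8.667-.45,145+82/8.667-.45),scene=(435+156/6.5-.4,245+146/6.5-.4),wrist=(278.8,205.7))
x=rel('9',hp,tp)
for n in hp:
    d=np.load(f'pics/{n}9.npz');H=onz(d,*hp[n],.11);print(n,((onz(d,*tp[n],.128)-H)*1000).round(1),H.round(4), 'pred px of centred tip',proj(d,H+[0,0,.018]).round(1),'seen',np.round(tp[n],1))
E
```

```text
tip-hole mm [ 1.2  0.1 22.6] resid px [ 1.2 -0.4  0.1 -0.1 -0.2 -0.4]
side alone [-1.7 -1.2 22.6]
scene alone [ 1.4  0.  22.6]
wrist alone [ 1.5  0.2 22.6]
side [-0.9  9.4 18. ] [0.4865 0.2584 0.11  ] pred px of centred tip [218.5 155.6] seen [217.5 154. ]
scene [-2.   0.2 18. ] [0.4887 0.2546 0.11  ] pred px of centred tip [458.  267.9] seen [458.6 267.1]
wrist [ 2.9 -0.2 18. ] [0.4859 0.2554 0.11  ] pred px of centred tip [278.  202.3] seen [278.8 205.7]
```

The wrist, scene and knob-based estimates put the tip within about 1–2 mm of the hole axis, against 8 mm of radial clearance. I lower in stages.

Emit:
play_rows(targets="0 0 0.7 0 0 0 -1; 0 0 0.8 0 0 0 -1; 0 0 0.5 0 0 0 -1; 0 0 0 0 0 0 -1; 0 0 0 0 0 0 -1")

```text
time: 19.2
position: [0.4866, 0.256, 0.3943]
tool_rot: [-0.484, -3.104, 0.001]
ft_force: [-0.1, -0.2, -1.4]
grip_width: 0.249
```

```bash
python3 go.py .4867 .2562 .39 72.3 -1 1;  python3 - <<'E'
from h import *
for n in ['side','scene','wrist']: grab(n,n+'10')
a=np.load('pics/side10.npz')['pixels'][145:175,200:230];b=np.load('pics/scene10.npz')['pixels'][245:285,435:475];c=np.load('pics/wrist10.npz')['pixels'][165:225,250:310]
f=lambda i:cv2.convertScaleAbs(cv2.resize(i,(260,260),interpolation=2),alpha=1.6)
cv2.imwrite('pics/c14.png',np.hstack([f(a),f(b),f(c)]))
E
```

```text
t 19.20 p [0.4866 0.256  0.3943] yaw_y 72.27 tilt [-0.0005 -0.0004] F [-0.08 -0.17 -1.37] T [ 0.073 -0.129  0.05 ] g 21.6959 q [ 0.41  0.26 -1.09  1.69  0.23  1.34  0.55]
1 0 0.02 0.43 -0.001 -0 -0.001 -1
```

View pics/c14.png

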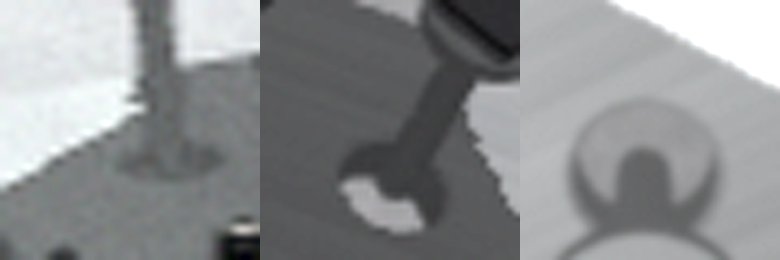

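The stem end is inside the hole mouth in all three views: side (165,155), scene (398,180) and wrist (644,175), centred within about 1 mm. I continue down.

Emit:
play_rows(targets="0 0 0.8 0 0 0 -1; 0 0 1 0 0 0 -1; 0 0 1 0 0 0 -1; 0 0 0.8 0 0 0 -1; 0 0 0.4 0 0 0 -1; 0 0 0 0 0 0 -1; 0 0 0 0 0 0 -1")

```text
time: 20.23
position: [0.4866, 0.2558, 0.3513]
tool_rot: [-0.484, -3.103, 0.001]
ft_force: [-0.3, 0.3, -1.8]
grip_width: 0.249
```

```bash
python3 go.py .4867 .256 .339 72.3 -1 1;  python3 - <<'E'
from h import *
for n in ['side','scene','wrist']: grab(n,n+'11')
a=np.load('pics/side11.npz')['pixels'][130:175,195:240];b=np.load('pics/scene11.npz')['pixels'][235:290,430:485];c=np.load('pics/wrist11.npz')['pixels'][165:225,250:310]
f=lambda i:cv2.convertScaleAbs(cv2.resize(i,(260,260),interpolation=2),alpha=1.6)
cv2.imwrite('pics/c15.png',np.hstack([f(a),f(b),f(c)]))
E
```

```text
t 20.23 p [0.4866 0.2558 0.3513] yaw_y 72.26 tilt [-0.0008 -0.0005] F [-0.34  0.26 -1.78] T [ 0.062 -0.203  0.005] g 21.6879 q [ 0.39  0.3  -1.07  1.75  0.27  1.26  0.52]
1 -0 0.02 1.23 -0.001 -0.001 -0.001 -1
```

View pics/c15.png

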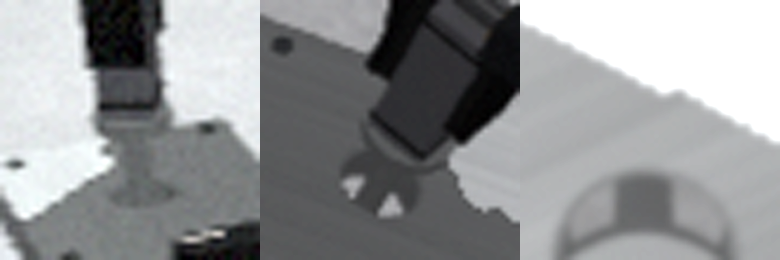

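Emit:
play_rows(targets="0 0 0.5 0 0 0 -1; 0 0 0.4 0 0 0 -1; 0 0 0.1 0 0 0 -1; 0 0 0 0 0 0 -1; 0 0 0 0 0 0 -1")

```text
time: 21.0
position: [0.4867, 0.2558, 0.3408]
tool_rot: [-0.485, -3.104, 0.001]
ft_force: [0.4, -0.6, -1.6]
grip_width: 0.251
```

```bash
python3 go.py .4867 .256 .339 72.3 -1 1;  python3 - <<'E'
from h import *
for n in ['side','scene','wrist']: grab(n,n+'12')
a=np.load('pics/side12.npz')['pixels'][130:175,195:240];b=np.load('pics/scene12.npz')['pixels'][235:290,430:485];c=np.load('pics/scene12.npz')['pixels'][205:275,340:420]
f=lambda i:cv2.convertScaleAbs(cv2.resize(i,(260,260),interpolation=2),alpha=1.6)
cv2.imwrite('pics/c16.png',np.hstack([f(a),f(b),f(c)]))
d=np.load('pics/scene12.npz');P=cloud(d)
m=(P[...,2]>.143)&(P[...,2]<.157)&(np.linalg.norm(P[...,:2]-[.5055,.1267],axis=-1)<.03);print('bar',m.sum(),cv2.minAreaRect(P[m][:,:2].astype(np.float32)*1000))
# collar ring bottom / depth
for n in ['side','scene']:
    d=np.load(f'pics/{n}12.npz');P=cloud(d);r=np.linalg.norm(P[...,:2]-[.4866,.2558],axis=-1)
    m=(r<.022)&(P[...,2]>.115)&(P[...,2]<.215);q=P[m];rr=r[m];c=q[(rr>.0125)&(rr<.018)&(q[:,2]<.15)];print(n,len(c),np.percentile(c[:,2],[2,10,50,90,98]).round(4) if len(c) else '')
E
```

```text
t 21.00 p [0.4867 0.2558 0.3408] yaw_y 72.25 tilt [-0.0003 -0.0005] F [ 0.39 -0.63 -1.57] T [ 0.031 -0.119 -0.019] g 21.8238 q [ 0.38  0.31 -1.06  1.76  0.28  1.24  0.51]
1 0 0.02 0.18 -0.001 -0 -0.001 -1
bar 196 ((507.16845703125, 126.3347396850586), (41.996280670166016, 13.907788276672363), 7.951029300689697)
side 74 [0.1292 0.1301 0.1354 0.1475 0.1495]
scene 114 [0.1281 0.1291 0.1333 0.1471 0.1492]
```

View pics/c16.png

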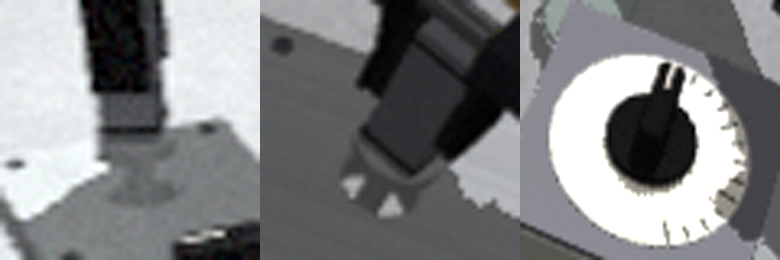

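Emit:
play_rows(targets="0 0 0.2 0 0 0 -1; 0 0 0 0 0 0 -1; 0 0 0 0 0 0 -1; 0 0 0 0 0 0 -1; 0 0 0 0 0 0 -1; 0 0 0 0 0 0 -1; 0 0 0 0 0 0 -1; 0 0 0 0 0 0 -1")

```text
time: 22.15
position: [0.4867, 0.2558, 0.3389]
tool_rot: [0.485, 3.104, -0.001]
ft_force: [0.6, 0.5, -1.4]
grip_width: 0.248
```

```bash
python3 go.py;  python3 - <<'E'
from h import *
for n in ['side','scene','wrist']: grab(n,n+'13')
f=lambda i:cv2.convertScaleAbs(cv2.resize(i,(390,390),interpolation=2),alpha=1.8)
cv2.imwrite('pics/c17.png',np.hstack([f(np.load('pics/scene13.npz')['pixels'][250:290,435:475]),f(np.load('pics/wrist13.npz')['pixels'][190:230,258:298])]))
E
python3 - <<'E'
import sys;sys.path.insert(0,'.');import os;os.chdir('.')
from h import *
# bystanders compare before/after in scene
a=np.load('pics/scene0.npz')['pixels'].astype(int);b=np.load('pics/scene13.npz')['pixels'].astype(int)
for n,(u,v) in dict(bottle=(263,325),beaker=(363,200),va=(351,383),vb=(164,263)).items():
    A=a[v-25:v+25,u-25:u+25].astype(np.float32);B=b[v-25:v+25,u-25:u+25].astype(np.float32)
    print(n,cv2.phaseCorrelate(A.mean(2),B.mean(2)))
E
```

```text
t 22.15 p [0.4867 0.2558 0.3389] yaw_y 72.25 tilt [ 0.0001 -0.0005] F [ 0.57  0.5  -1.37] T [ 0.063 -0.171 -0.015] g 21.6144 q [ 0.38  0.31 -1.06  1.76  0.28  1.24  0.51]
bottle ((-0.03461101445715897, 0.021903088185734276), 0.9961929203987122)
beaker ((-0.39372535631066086, -0.03426793561331465), 0.5240876291275024)
va ((0.002817350305438282, -0.011820892796354343), 0.997481882071495)
vb ((0.021565323311040885, -0.0018102706653131406), 0.9990849924564361)
```

View pics/c17.png

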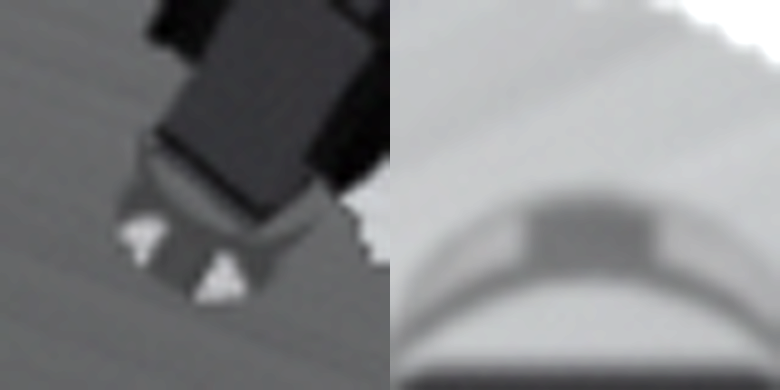

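View pics/scene13.png

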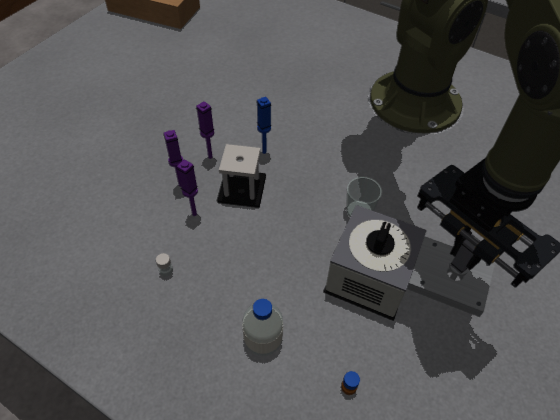

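```bash
python3 - <<'E'
from plan import *
info();print(ctrl.close_job())
E
```

```text
t 22.30 p [0.4867 0.2558 0.3389] yaw_y 72.24 tilt [ 0.0001 -0.0005] F [ 0.02 -0.26 -1.1 ] T [ 0.044 -0.15  -0.006] g 21.4051 q [ 0.38  0.31 -1.06  1.76  0.29  1.24  0.51]
the job is handed in; nothing more can be done
None
```

I turned the reset knob anticlockwise to its zero stop, then lifted the grey probe out of the holder. I lowered its stem through the guide hole, still held in the gripper, and handed the job in at 22.3 s; no verdict was reported.

**Last checks:**
- **Knob:** the wrist torque rose to about −0.56 N m at the stop. Afterwards the bar measured about 8.0–8.2°, against a station yaw of about 8.5°, so within about 0.01 rad of zero.
- **Height:** the collar is about 15–16 mm above the plate. This comes from the tool height, and a depth reading just before the final 2 mm step gave about 18 mm.
- **Upright and held:** tool tilt is under 0.001 rad and the grip width is about 21.5 mm on the 22 mm handle. The wrist force showed little beyond the probe's own weight, which suggests no contact with the station.
- **Bystanders:** the bottle and both vials show no movement between the first and last images. The beaker's image match was weak because it was partly in shadow. It shifted 0.4 px there (under 1 mm) and looks unmoved.

**What disagreed:** the views differ on how well the stem is centred along world x. The wrist view put it 1–3 mm one way earlier on. The side view put it 1–2 mm the other way, and the last scene view about 2 mm that way. I left it where the knob-based estimate placed it, and all the estimates are inside the 5 mm limit. Before insertion, the image-only fits also placed the tip 3–5 mm higher than the tool reading, and I trusted the tool reading and depth.

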